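Empty the block bath on to the cooling plate

TASK

Raise the clear guard flap of the white block bath as far as it goes and swing its prop stay right up to its stop beneath the flap, and only then lift out every tube block and set them on the cooling plate in one closed row: long sides together, the first butted flush against the fixed black end block and each next one flush against the one before, all touching the back rail, without gaps. When the row is complete, fold the stay fully down and lower the flap shut, leaving everything else on the bench where it stands.

Things in the scene. Friction and masses are not known exactly. Their poses are not given: they have to be found in the camera images.
- bath: white block bath, fixed, an open-topped box 240 (x) by 255 (y) by 100 mm high; origin: centre of its underside; its front (-x, the grey control strip) faces the robot. Well: inner floor at height 22 mm, x from -85 to +25, y from -117 to +117 mm, rim at 100 mm. The tube blocks stand in the well, their long sides roughly along the bath's x
- flap (a joint): angle of the clear guard flap over the well, rad: 0 shut (level), 1.65 fully raised (stop; just past upright). Hinged at the rear edge of the bath. It stays up by friction only above about 1.3 and falls shut from lower angles; 2 N at the bar moves it
- flap_hinge (a point): centre of the flap's hinge axis, at (100, 0, 103) mm in the bath's frame; the axis runs along the bath's y
- flap_bar (a point): middle of the flap's handle bar: a round steel bar 12 mm thick along the bath's y, 92 mm free between its two arms, 233 mm from the hinge axis and 36 mm beyond the flap's front edge; shut it is at (-133, 0, 103) mm in the bath's frame, raised it is on top. It can be pinched from above with the fingers before and behind it, and turns in the fingers
- flap_lug (a point): middle of the round steel lug, 12 mm thick, that sticks out of the flap's right (-y) edge, 90 mm from the hinge axis; the stay's end comes to stand below it
- stay (a joint): angle of the prop stay, rad: 0 folded (level along the outside of the bath's right (-y) wall, pointing to the rear), 0.585 set (stop; its end stands just short of the lug and catches the flap if it sinks to 1.50). It passes the lug only while the flap is above about 1.55. It stays where it is left; about 6 N at the pin moves it
- stay_pivot (a point): the stay's pivot, at (-85, -138, 75) mm in the bath's frame; axis along the bath's y. The stay is a flat steel bar 208 mm long
- stay_pin (a point): grip point on the stay's black pin: a round pin 12 mm thick that sticks out sideways (-y) from the stay, 70 mm long, 60 mm from the pivot; this point is 58 mm outward of the stay's middle plane. Folded it is at (-25, -196, 75) mm in the bath's frame. It can be pinched from above with the fingers before and behind it, and turns in the fingers
- plate: aluminium cooling plate, fixed, 100 (x) by 270 (y) by 12 mm; origin: centre of its underside. On it, fixed: a dark back rail along its far (+x) side, face at x = +30 mm, top at 26 mm; and at its +y end a black end block 60 by 30 by 36 mm high without fin, its face towards the row at y = +85 mm. A first block butted home has its centre at x = 0, y = +61 mm, height 12 mm in the plate's frame, the next 48 mm further towards -y each, their x axes along the plate's x
- block1: loose aluminium tube block, all alike: body 60 (own x) by 48 (own y) by 36 mm high with two rows of shallow dark holes, and a steel lifting fin on top, 34 long (along x), 10 thick (along y), from 36 to 68 mm height, for the fingers to pinch; about 0.3 kg. Origin: centre of its underside; z up. Two or three blocks are present (absent ones read None)
- block2: loose aluminium tube block, all alike: body 60 (own x) by 48 (own y) by 36 mm high with two rows of shallow dark holes, and a steel lifting fin on top, 34 long (along x), 10 thick (along y), from 36 to 68 mm height, for the fingers to pinch; about 0.3 kg. Origin: centre of its underside; z up. Two or three blocks are present (absent ones read None)
- block3: loose aluminium tube block, all alike: body 60 (own x) by 48 (own y) by 36 mm high with two rows of shallow dark holes, and a steel lifting fin on top, 34 long (along x), 10 thick (along y), from 36 to 68 mm height, for the fingers to pinch; about 0.3 kg. Origin: centre of its underside; z up. Two or three blocks are present (absent ones read None)
- jar: bystander: small jar, 40 mm across, 55 high; origin at its underside
- timer: bystander: white lab timer, 55 by 60 by 22 mm; origin at its underside
- beaker: bystander: glass beaker, 66 mm across, 85 high; origin at its underside
- bottle: bystander: amber bottle, 68 mm across, 160 high; origin at its underside
- tube_rack: bystander: rack of microtubes, 70 by 120 by 40 mm; origin at its underside
- tip_box: bystander: clear box of pipette tips, 80 by 115 by 49 mm; origin at its underside
- pipette: bystander: pipette lying on the bench, 220 mm long along its x, 26 high; origin below its middle

How it is judged:
By the outcome, as a careful person would: the job done as asked, in the order asked, and still so for the second after the job is handed in, with the robot touching nothing.
Of block1, block2, block3 only 2 to 3 are there at a start; the rules pass over those that are not, and their reading is None.
At some moment in a run one of block1, block2, block3 may be knocked a few centimetres aside while the robot is not near it.
It also fails if it takes over 210 s, if anything falls off the work surface, if the arm or the gripper's body presses on something with over 40 N, if the wrist force passes 120 N, or if a joint passes its speed limit or range.

ROBOT

A 6-joint arm with a two-finger parallel gripper is mounted at the origin on the work surface. World frame = base frame: x ahead of the robot, y to its left, z up, the work surface at z = 0. Lengths are in m, angles in rad, forces in N, time in s.
With the tool pointing down it reaches from about 0.35 to 0.85 m from the base axis. Payload 8.1 kg.
Tool frame: the origin (TCP) lies between the finger pads; the fingertips stand 11 mm ahead of it and the grasp point (between the pads) lies 8 mm behind it (robot.tips_ahead is the distance from the TCP to the fingertips, in m); z points along the fingers, y is the line along which they close (so a half turn about z gives the same grasp; the last joint's range is limited). The gripper opens to 93 mm and grips with 3 to 60 N. Pads are 15 mm wide; open, the fingers measure 128 mm over their backs; the gripper's body (75 mm by 188 mm) begins 65 mm behind the grasp point.
Start: joints at [-1.23, 0.13, 1.488, -0, 1.523, -0.085], TCP at [0.248, -0.546, 0.23] pointing down, gripper open.
Joint ranges: [-2.96, 2.96], [-0.89, 2.26], [0.02, 2.5], [-1.34, 4.48], [0, 2.73], [-2.66, 2.66]. Speed limits (rad/s): [2.39, 2.39, 2.79, 3.14, 3.14, 3.14].

INTERFACE

Orientations are given as a rotation vector (axis times angle).
In Python, from plant import robot gives the robot as it stands. The module is installed in compiled form; this text tells all that it offers.
- The arm moves only by the tool move_arm, never from a script. Its argument "deltas" is one flat list of numbers, 7 for each row, row after row: the shift along the tool's x, y, z in m, then the turn, a rotation vector about the tool's x, y, z in rad, then the opening, from 0 (shut) to 1 (fully open). A call has 1 to 12 rows; each row is the pose to reach, as a shift and turn from the pose commanded when the call began, along the tool's axes at that moment; what a row does not reach only later rows make up. A row lasts 1/8 s, in which the tool goes at most 62.5 mm and 10.7 degrees, less where a joint would pass 70% of its speed; a pose out of reach is approached as far as the arm can. A call with a gripper value outside its range is refused whole. The fingers move at their own pace and stop on an object; "squeeze" is the grip in N (left out, the last holds). Time passes only in rows, so rows that repeat a pose let the fingers close. It gives the time, the measured TCP pose, the force, the opening and the grip force at its end, in the units of the state.
- robot.read_state(): the state, without advancing time (a new reading comes with each control period).
- robot.read_camera(name): name is "scene" or "top" or "wrist"; returns (picture, depth): 480x640x3 uint8, red, green, blue; 480x640 float32, m along the optical axis (not along the pixel's ray), 0 where there is no reading.
- robot.camera_model(name): a dict with "K" (3x3 intrinsics, pixels), "R" (3x3) and "t" (3): a world point X has camera coordinates R X + t; the wrist camera has in their place "tool_from_camera" (4x4, takes a point from camera to tool coordinates, whose origin is the TCP and whose axes are the flange's). Camera axes: x right, y down, z forward; pixel columns grow to the right and rows downward; lengths in m; the calibration is good to about 2 mm. A picture is of the moment at which its call begins: read the wrist's pose just before it. camera_model takes no time and is no camera call.
- robot.close_job(): hands the job in; it is judged then, once.
Trained networks look in the newest picture that a camera, given by its name, has taken for a name from the list of things; names that differ only in an ending like _2 or _b are one class to them, and where a whole thing is asked for, a point or a joint stands for the part that bears it (a point fixed in the world has none). Each returns a list of dicts, best first, with "confidence" (0 to 1); they miss things now and then, are a little off and sometimes report something else, mostly with a low value. They report only what shows in the picture. A call takes as long as a camera call.
- robot.recognise(camera, label): "uv" ([column, row] in pixels, amid what is visible of it).
The state is a dict: "t": time; "q": joint angles; "dq": joint speeds; "joint_torque": joint torques, N m; "tool_pos": TCP position; "orientation": TCP orientation; "force": force on the tool from outside, world axes, zero at the start; "wrist_torque": the same for the moment, N m; "opening": finger opening in m; "gripper_force": force on a finger pad.
Only numpy, scipy, OpenCV 4.12 (cv2) and the standard library are available. Lean on these libraries where they do the work, as an engineer would, in place of code of your own. Each camera call takes 0.05 s, during which the arm holds its last target. There are 200 camera calls.

## Working session

There is one attempt and no reset: what is moved stays moved. The work goes in short steps, Python scripts to look and compute and a tool call to move; the robot and the scene stay as the last step left them, time stands still between calls to the robot, and variables do not carry over. Pictures are saved under pics/ and viewed, at most 14 in all, crops included, and the job is handed in when it is done.

Besides the shell and the picture viewer there is one more tool, called as name(argument=value, ...), one argument or row to a line, values as JSON. move_arm: Moves the arm, as the interface text tells. Its arguments: {"type":"object","properties":{"deltas":{"type":"array","items":{"type":"number"}},"squeeze":{"type":"number"}},"required":["deltas"]}

```bash
mkdir -p pics
cat > h.py <<'E'
import numpy as np, cv2
from scipy.spatial.transform import Rotation as Ro
from plant import robot
def cam(n):
    m=robot.camera_model(n); K=np.array(m["K"])
    if n=="wrist":
        s=robot.read_state(); T=np.eye(4); T[:3,:3]=Ro.from_rotvec(s["orientation"]).as_matrix(); T[:3,3]=s["tool_pos"]
        T=T@np.array(m["tool_from_camera"])
    else:
        T=np.eye(4); R=np.array(m["R"]); T[:3,:3]=R.T; T[:3,3]=-R.T@np.array(m["t"])
    return K,T
def shot(n,save=None):
    K,T=cam(n); im,d=robot.read_camera(n)
    if save: cv2.imwrite("pics/"+save,im[:,:,::-1])
    return im,d,K,T
def cloud(d,K,T):
    v,u=np.mgrid[:480,:640]; p=np.stack([(u-K[0,2])/K[0,0]*d,(v-K[1,2])/K[1,1]*d,d],-1)
    P=p@T[:3,:3].T+T[:3,3]; P[d<=0]=np.nan; return P
def pix(X,K,T):
    c=(np.array(X)-T[:3,3])@T[:3,:3]; return K[0,0]*c[...,0]/c[...,2]+K[0,2],K[1,1]*c[...,1]/c[...,2]+K[1,2]
def ray(uv,z,K,T):
    r=T[:3,:3]@np.array([(uv[0]-K[0,2])/K[0,0],(uv[1]-K[1,2])/K[1,1],1]); o=T[:3,3]
    return o+r*(z-o[2])/r[2]
def delta(pos,yaw=None,R=None):
    "shift and turn in tool axes to world TCP pos, tool down with tool y at yaw"
    s=robot.read_state(); R0=Ro.from_rotvec(s["orientation"])
    p=R0.inv().apply(np.array(pos)-s["tool_pos"])
    return p,R0
E
python3 - <<'E'
from h import *
print(robot.read_state())
for n in("scene","top"):
    im,d,K,T=shot(n,n+"0.png"); P=cloud(d,K,T); np.savez(""+n,P=P,K=K,T=T,im=im); print(n,K[0,0],T.round(3).tolist())
    for l in ["bath","flap_bar","flap_lug","stay_pin","plate","block1","jar","timer","beaker","bottle","tube_rack","tip_box","pipette"]:
        for r in robot.recognise(n,l)[:4 if l=="block1" else 1]:
            u,v=r["uv"]; print(l,np.round(r["uv"]),round(r["confidence"],2),P[int(v),int(u)].round(3))
E
```

```text
{'t': 0.0, 'q': array([-1.23041458e+00,  1.31180850e-01,  1.48932435e+00, -1.84949337e-05,
        1.52300462e+00, -8.54045464e-02]), 'dq': array([-5.28297465e-04, -3.09450996e-04,  4.62168413e-04, -5.98592474e-04,
        7.61676109e-04, -9.51476711e-05]), 'joint_torque': array([-1.11659752e-03, -5.59843361e+01, -4.91759527e+01,  7.67990481e-02,
        3.53429513e-02, -1.47545193e-04]), 'tool_pos': array([ 0.24764061, -0.54587757,  0.22855094]), 'orientation': array([-3.06881047e+00, -6.63382836e-01,  4.11421807e-04]), 'force': array([ 0.41849956, -0.2676133 , -0.57088245]), 'wrist_torque': array([ 0.0199536 ,  0.00114488, -0.03683535]), 'gripper_force': 0.0, 'opening': 0.09308973205755108}
scene 517.7571206684314 [[-0.663, 0.551, -0.507, 1.111], [0.749, 0.499, -0.437, 0.512], [0.012, -0.669, -0.743, 0.948], [0.0, 0.0, 0.0, 1.0]]
bath [368. 316.] 0.88 [0.609 0.214 0.105]
flap_bar [378. 300.] 0.86 [0.561 0.205 0.104]
flap_lug [377. 301.] 0.55 [0.567 0.204 0.106]
stay_pin [370. 318.] 0.61 [0.605 0.219 0.103]
plate [226. 235.] 0.62 [ 0.596 -0.226  0.011]
block1 [471. 270.] 0.43 [0.296
[... 305 characters left out ...]
[[-0.03, -0.998, 0.061, 0.468], [-1.0, 0.03, 0.003, 0.038], [-0.005, -0.061, -0.998, 1.14], [0.0, 0.0, 0.0, 1.0]]
bath [252. 227.] 0.91 [0.556 0.193 0.108]
flap_bar [244. 222.] 0.84 [0.571 0.212 0.105]
flap_lug [248. 226.] 0.85 [0.559 0.205 0.108]
stay_pin [310. 235.] 0.94 [0.535 0.061 0.082]
plate [426. 214.] 0.8 [ 0.586 -0.228  0.016]
block1 [326. 140.] 0.66 [0.786 0.017 0.004]
jar [335. 173.] 0.73 [ 0.686 -0.001  0.058]
timer [342. 283.] 0.96 [ 0.418 -0.013  0.025]
beaker [325. 136.] 0.93 [0.795 0.019 0.001]
bottle [385. 134.] 0.67 [ 0.762 -0.117  0.123]
tube_rack [264. 142.] 0.85 [0.774 0.17  0.037]
tip_box [132. 269.] 0.62 [0.47  0.496 0.049]
pipette [221. 338.] 0.85 [0.292 0.291 0.023]
```

```bash
ls pics
```

```text
scene0.png
top0.png
```

View pics/scene0.png

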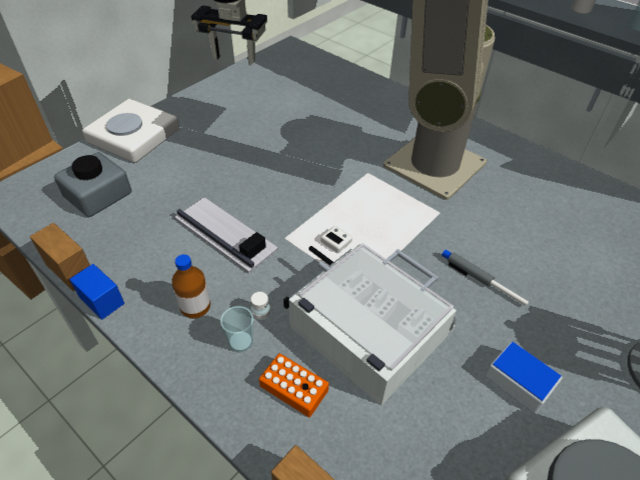

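View pics/top0.png

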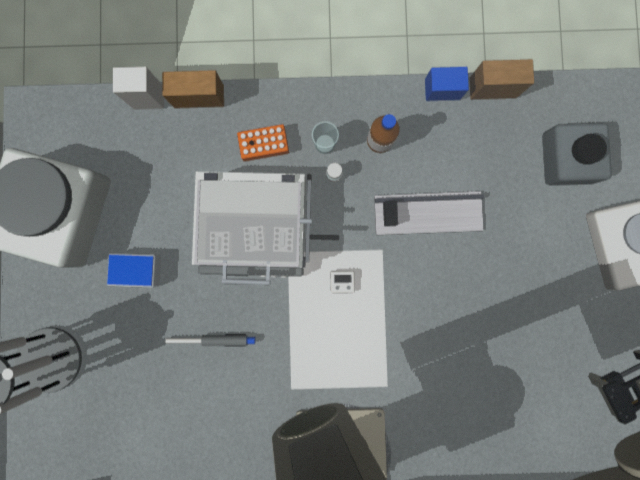

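The scene holds the bath with three fins or blocks under the shut flap. In the top view the handle bar is at (246,281), the stay pin at (325,237), the plate's end block at (391,214) and the jar at (335,172), close to the bath's rear right. Next I'll fit the bath and plate poses.

Run:
```python
from h import *
for n in("top","scene"):
    Z=np.load(n+".npz"); P=Z["P"].reshape(-1,3); P=P[~np.isnan(P[:,0])]
    x,y,z=P.T
    def rect(m,name):
        Q=P[m]; 
        if len(Q)<10: print(n,name,"few");return
        r=cv2.minAreaRect((Q[:,:2]*1000).astype(np.float32)); print(n,name,len(Q),np.round(r[0],1),np.round(r[1],1),round(r[2],2),"z",np.median(Q[:,2]).round(4))
    B=(x>.4)&(x<.72)&(y>.03)&(y<.4)
    rect(B&(z>.085)&(x>.446)&(y>.072),"bath")
    rect(B&(z>.09)&(x<.435),"bar")
    rect((x>.4)&(x<.75)&(y>-.05)&(y<.075)&(z>.066)&(x<.6),"pin")
    rect((x>.5)&(x<.7)&(y>-.42)&(y<-.08)&(z>.008)&(z<.06),"plate")
    rect((x>.5)&(x<.7)&(y>-.42)&(y<-.05)&(z>.03)&(z<.06),"endblock")
    rect((x>.5)&(x<.7)&(y>-.42)&(y<-.13)&(z>.021)&(z<.03),"rail")
    rect((x>.63)&(x<.75)&(y>-.05)&(y<.05)&(z>.03)&(z<.07),"jar")
    # edges
    m=B&(z>.085)
    for a,b in((.12,.16),(.2,.24),(.28,.3)):
        k=m&(y>a)&(y<b); print("x range",a,np.percentile(x[k],[.5,99.5]).round(4))
    for a,b in((.46,.50),(.52,.56),(.6,.64)):
        k=m&(x>a)&(x<b); print("y range",a,np.percentile(y[k],[.5,99.5]).round(4))
    k=(x>.35)&(x<.46)&(y>.1)&(y<.3)&(z>.06)&(x<.44)
    Q=P[k]; print("bar y/x/z",len(Q), [ (c, np.median(Q[abs(Q[:,1]-c)<.01],axis=0).round(4)) for c in(.17,.19,.21,.23)])
```

```text
top bath 10275 [564.4 201.9] [260.1 239.6] 86.99 z 0.107
top bar 202 [430.1 210.9] [108.6   9.5] 88.52 z 0.1098
top pin 376 [535.8  34.6] [127.9  80.1] 0.18 z 0.0821
top plate 4208 [ 592.4 -238.3] [112.2 291.2] 0.49 z 0.0139
top endblock 368 [ 591.3 -241. ] [ 69.2 252.8] 0.72 z 0.0486
top rail 364 [ 593.2 -250.8] [ 70.  243.4] 1.39 z 0.0267
top jar 234 [716.2   6. ] [84.8 36.7] 20.71 z 0.0558
x range 0.12 [0.4332 0.6791]
x range 0.2 [0.4258 0.684 ]
x range 0.28 [0.4735 0.6883]
y range 0.46 [0.0765 0.3346]
y range 0.52 [0.0785 0.3315]
y range 0.6 [0.0742 0.327 ]
bar y/x/z 259 [(0.17, array([0.4292, 0.1697, 0.1097])), (0.19, array([0.4297, 0.1892, 0.1099])), (0.21, array([0.4304, 0.2095, 0.1085])), (0.23, array([0.4331, 0.2299, 0.1093]))]
scene bath 12274 [565.8 201.6] [257.8 244.2] 87.21 z 0.1044
scene bar 91 [431.2 208.3] [110.1   7.5] 89.98 z 0.1072
scene pin 276 [546.   57.2] [102.5  94.6] 35.14 z 0.0798
scene plate 3129 [ 591.5 -238.4] [103.1 272.6] 1.21 z 0.0121
scene endblock 361 [ 590.6 -138.5] [60.8 33.1] 2.91 z 0.0458
scene rail 371 [ 626.2 -252.1] [ 15.  243.7] 1.01 z 0.0248
scene jar 297 [7.153e+02 3.000e-01] [75.3 36.9] 9.14 z 0.0532
x range 0.12 [0.4354 0.6844]
x range 0.2 [0.4317 0.6884]
x range 0.28 [0.4744 0.6919]
y range 0.46 [0.0795 0.3335]
y range 0.52 [0.0763 0.3311]
y range 0.6 [0.073 0.327]
bar y/x/z 240 [(0.17, array([0.4357, 0.1701, 0.1067])), (0.19, array([0.4357, 0.1896, 0.1065])), (0.21, array([0.4367, 0.2098, 0.1067])), (0.23, array([0.4375, 0.2305, 0.1065]))]
```

```bash
cat >> h.py <<'E'
def go(pos,yx,tilt=0.0):
    """print shift+turn (tool axes) to TCP pos, tool x at yaw yx deg, tool z down (tilt deg about tool x)"""
    s=robot.read_state(); R0=Ro.from_rotvec(s["orientation"])
    R1=Ro.from_euler("z",yx,degrees=True)*Ro.from_euler("x",180+tilt,degrees=True)
    print("shift",R0.inv().apply(np.array(pos)-s["tool_pos"]).round(4),"turn",(R0.inv()*R1).as_rotvec().round(4),"t",round(s["t"],2))
def bw(p,c=(.5655,.202),yaw=-.053):
    R=np.array([[np.cos(yaw),-np.sin(yaw)],[np.sin(yaw),np.cos(yaw)]]); q=R@np.array(p[:2]); return np.array([c[0]+q[0],c[1]+q[1],p[2]])
E
python3 - <<'E'
from h import *
m=robot.camera_model("wrist"); print(np.round(m["tool_from_camera"],3).tolist(),m["K"][0][0])
go((.35,-.15,.30),50); go((.40,.21,.28),87)
for n in("scene","top"):
    P=np.load(n+".npz")["P"].reshape(-1,3)
    for x in np.arange(.412,.49,.006):
        k=(abs(P[:,0]-x)<.003)&(abs(P[:,1]-.2)<.02); print(round(x,3),k.sum(),np.percentile(P[k,2],[10,50,90]).round(3) if k.any() else "",end="; ")
E
```

```text
[[-0.001, -0.965, -0.264, 0.074], [1.0, -0.001, -0.0, -0.0], [-0.0, -0.264, 0.965, -0.155], [0.0, 0.0, 0.0, 1.0]] 428.38082498932147
shift [ 0.2568 -0.3188 -0.0704] turn [ 1.000e-04  0.000e+00 -4.469e-01] t 1.4
shift [ 0.451  -0.6261 -0.0504] turn [ 1.0000e-04  1.0000e-04 -1.0926e+00] t 1.4
0.412 0 ; 0.418 0 ; 0.424 0 ; 0.43 21 [0.106 0.107 0.108]; 0.436 63 [0.1   0.106 0.109]; 0.442 14 [0.102 0.105 0.107]; 0.448 0 ; 0.454 0 ; 0.46 0 ; 0.466 4 [0.103 0.105 0.105]; 0.472 40 [0.104 0.106 0.108]; 0.478 46 [0.102 0.105 0.107]; 0.484 38 [0.104 0.105 0.107]; 0.49 46 [0.103 0.105 0.107]; 0.412 34 [-0.001  0.     0.004]; 0.418 28 [-0.001  0.002  0.005]; 0.424 17 [0.103 0.107 0.11 ]; 0.43 58 [0.005 0.11  0.112]; 0.436 66 [0.    0.003 0.109]; 0.442 29 [0.    0.045 0.051]; 0.448 34 [0.049 0.052 0.054]; 0.454 50 [0.049 0.052 0.054]; 0.46 33 [0.049 0.051 0.055]; 0.466 42 [0.049 0.052 0.11 ]; 0.472 39 [0.106 0.108 0.11 ]; 0.478 51 [0.105 0.107 0.11 ]; 0.484 42 [0.105 0.107 0.11 ]; 0.49 43 [0.104 0.107 0.11 ];
```

move_arm(
  deltas=[0,0,-0.07,0,0,0,0.3,0.13,-0.16,-0.07,0,0,-0.22,0.3,0.256,-0.319,-0.07,0,0,-0.447,0.3,0.256,-0.319,-0.07,0,0,-0.447,0.3,0.256,-0.319,-0.07,0,0,-0.447,0.3,0.451,-0.626,-0.05,0,0,-1.09,0.3,0.451,-0.626,-0.05,0,0,-1.09,0.3,0.451,-0.626,-0.05,0,0,-1.09,0.3,0.451,-0.626,-0.05,0,0,-1.09,0.3,0.451,-0.626,-0.05,0,0,-1.09,0.3,0.451,-0.626,-0.05,0,0,-1.09,0.3,0.451,-0.626,-0.05,0,0,-1.09,0.3],
)

```text
t: 2.9
tool_pos: [0.3854, 0.1286, 0.2829]
orientation: [2.281, 2.159, 0.002]
force: [0.9, -1.8, 0.2]
opening: 0.0274
gripper_force: 0.0
```

move_arm(
  deltas=[0,0,0,0,0,0,0.3,0,0,0,0,0,0,0.3],
)

```text
t: 3.15
tool_pos: [0.3852, 0.1263, 0.2825]
orientation: [2.28, 2.161, -0.001]
force: [-0.1, 0.3, 0.0]
opening: 0.028
gripper_force: 0.0
```

Run:
```python
from h import *
im,d,K,T=shot("wrist","w1.png"); P=cloud(d,K,T)
s=robot.read_state();print(s["tool_pos"].round(4),s["t"])
k=(P[...,2]>.085)&(P[...,2]<.13)&(P[...,0]<.45)
Q=P[k]
for c in(.17,.19,.21,.23,.25):
    q=Q[abs(Q[:,1]-c)<.01]; print(c,len(q),q.mean(0).round(4) if len(q) else "", np.percentile(q[:,0],[5,95]).round(4) if len(q) else "", np.percentile(q[:,2],95).round(4) if len(q) else "")
for l in("flap_bar","block1"):
  for r in robot.recognise("wrist",l)[:3]: print(l,r)
x,y=bw((-.133,0))[:2] if 0 else bw((-.133,0,.103))[:2]
go((x,y,.15),87)
```

```text
[0.3854 0.1256 0.2826] 3.2
0.17 509 [0.4328 0.1685 0.1073] [0.4255 0.4459] 0.1094
0.19 438 [0.4314 0.1899 0.1073] [0.4265 0.4371] 0.1093
0.21 463 [0.4326 0.2102 0.1073] [0.4275 0.4381] 0.1093
0.23 482 [0.4336 0.2302 0.1073] [0.4287 0.4391] 0.1093
0.25 626 [0.4368 0.2515 0.1071] [0.4298 0.4478] 0.1093
flap_bar {'uv': [526.8, 134.7], 'confidence': 0.72}
shift [0.0867 0.0421 0.1327] turn [ 0.0004  0.0002 -0.0053] t 3.3
```

View pics/w1.png

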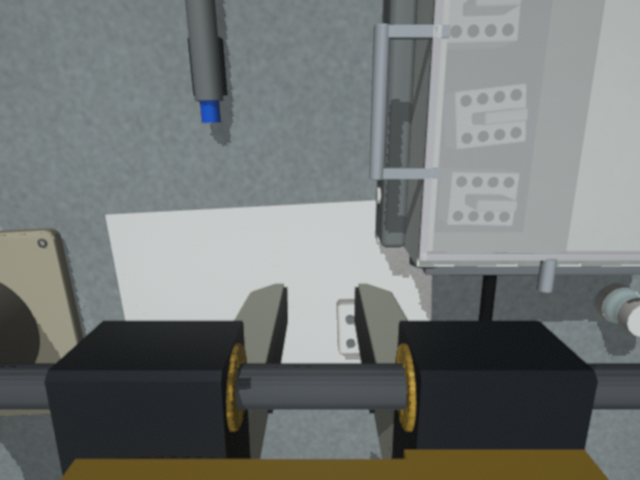

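The wrist view shows the bar at about (380,100), running vertically between its arms, which agrees with the text. Now I'll grasp it.

move_arm(
  deltas=[0.087,0.042,0.05,0,0,-0.005,0.3,0.087,0.042,0.1,0,0,-0.005,0.3,0.087,0.042,0.133,0,0,-0.005,0.3,0.087,0.042,0.165,0,0,-0.005,0.3,0.087,0.042,0.187,0,0,-0.005,0.3,0.087,0.042,0.187,0,0,-0.005,0.3,0.087,0.042,0.187,0,0,-0.005,0,0.087,0.042,0.187,0,0,-0.005,0,0.087,0.042,0.187,0,0,-0.005,0],
  squeeze=15,
)

```text
t: 4.42
tool_pos: [0.4332, 0.211, 0.097]
orientation: [2.275, 2.164, 0.003]
force: [-0.1, -2.3, 5.6]
opening: 0.0113
gripper_force: 15.0
```

Run:
```python
from h import *
s=robot.read_state();R0=Ro.from_rotvec(s["orientation"]);p0=s["tool_pos"];print(p0,s["opening"],s["gripper_force"])
# arc: grasp point relative
for th in list(np.arange(0.15,1.66,.15))+[1.65,1.68]:
    b0=bw((-.133,0,.103)); b=bw((.1-.233*np.cos(th),0,.103+.233*np.sin(th)))
    print(round(th,2),R0.inv().apply(b-b0).round(3).tolist(),(b-b0+p0).round(3))
```

```text
[0.43318653 0.21096084 0.09704485] 0.011324603069804729 15.000533759593964
0.15 [0.0, 0.003, -0.035] [0.436 0.211 0.132]
0.3 [0.0, 0.011, -0.069] [0.444 0.21  0.166]
0.45 [-0.0, 0.023, -0.101] [0.456 0.21  0.198]
0.6 [-0.0, 0.041, -0.131] [0.474 0.209 0.229]
0.75 [-0.0, 0.063, -0.159] [0.496 0.208 0.256]
0.9 [-0.0, 0.089, -0.182] [0.521 0.206 0.28 ]
1.05 [-0.0, 0.118, -0.202] [0.55  0.205 0.299]
1.2 [-0.0, 0.149, -0.217] [0.582 0.203 0.314]
1.35 [-0.0, 0.183, -0.227] [0.615 0.201 0.324]
1.5 [-0.0, 0.217, -0.232] [0.649 0.199 0.329]
1.65 [-0.001, 0.252, -0.232] [0.684 0.198 0.329]
1.65 [-0.001, 0.252, -0.232] [0.684 0.198 0.329]
1.68 [-0.001, 0.259, -0.231] [0.691 0.197 0.329]
```

move_arm(
  deltas=[0,0.003,-0.035,0,0,0,0,0,0.011,-0.069,0,0,0,0,0,0.023,-0.101,0,0,0,0,0,0.041,-0.131,0,0,0,0,0,0.063,-0.159,0,0,0,0,0,0.089,-0.182,0,0,0,0,0,0.118,-0.202,0,0,0,0,0,0.149,-0.217,0,0,0,0,0,0.183,-0.227,0,0,0,0,0,0.217,-0.232,0,0,0,0,0,0.252,-0.232,0,0,0,0,0,0.259,-0.231,0,0,0,0],
)

```text
t: 5.92
tool_pos: [0.6882, 0.1977, 0.3272]
orientation: [-2.272, -2.162, 0.011]
force: [-31.0, -3.8, 15.0]
opening: 0.0183
gripper_force: 15.0
```

move_arm(
  deltas=[0,0,0,0,0,0,0,0,0,0,0,0,0,0],
)

```text
t: 6.18
tool_pos: [0.686, 0.1978, 0.3273]
orientation: [-2.271, -2.162, 0.014]
force: [-30.3, -3.8, 9.9]
opening: 0.0142
gripper_force: 15.0
```

Run:
```python
from h import *
s=robot.read_state();print(s["tool_pos"].round(4),s["force"].round(1),s["opening"])
h=bw((.1,0,.103)); g=s["tool_pos"]+[0,0,.008]; print("hinge",h, "r",np.hypot(g[0]-h[0],g[2]-h[2]),"angle",np.pi-np.arctan2(g[2]-h[2],g[0]-h[0]))
```

```text
[0.686  0.1978 0.3273] [-30.3  -3.8   9.9] 0.014202329148853284
hinge [0.66535958 0.19670248 0.103     ] r 0.23322935338824594 angle 1.659369071700623
```

move_arm(
  deltas=[0,-0.003,0,0,0,0,0,0,-0.003,0,0,0,0,0.3,0,-0.003,0,0,0,0,0.3,0,-0.003,-0.03,0,0,0,0.3,0,-0.003,-0.07,0,0,0,0.3,0,-0.003,-0.07,0,0,0,0.3],
)

```text
t: 6.92
tool_pos: [0.689, 0.1985, 0.4016]
orientation: [2.273, 2.163, 0.011]
force: [0.5, -0.4, 0.6]
opening: 0.0277
gripper_force: 0.0
```

Run:
```python
from h import *
s=robot.read_state();print(s["tool_pos"].round(4),s["force"].round(1),s["opening"])
im,d,K,T=shot("top","top2.png"); P=cloud(d,K,T)
for n in("scene","top"):
    im,d,K,T=shot(n,n+"2.png"); P=cloud(d,K,T).reshape(-1,3); P=P[~np.isnan(P[:,0])]
    k=(P[:,1]>-.02)&(P[:,1]<.054)&(P[:,0]>.47)&(P[:,0]<.60)&(P[:,2]>.06)&(P[:,2]<.12); Q=P[k]
    print(n,k.sum(),Q.mean(0).round(4),Q.min(0).round(4),Q.max(0).round(4))
    for r in robot.recognise(n,"stay_pin")[:2]: print(r)
x,y,_=bw((-.025,-.196,0)); print(x,y)
go((.52,.0,.38),87); go((x,y,.16),87)
```

```text
[0.689  0.1985 0.4016] [ 0.5 -0.4  0.6] 0.027688944827013662<stdin>:7: RuntimeWarning: Mean of empty slice.
  ret = um.true_divide(
Traceback (most recent call last):
ValueError: zero-size array to reduction operation minimum which has no identity
```

View pics/scene2.png

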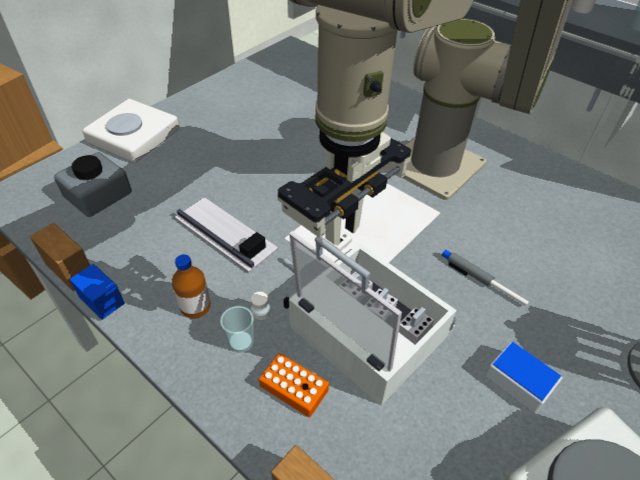

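The flap stands up and the blocks show in the well around (375,298) to (420,320). Next I'll go above the pin and look again.

Run:
```python
from h import *
x,y,_=bw((-.025,-.196,0)); print(x,y)
go((.55,.0,.40),87); go((x,y-.04,.22),87)
```

```text
0.5301519669138449 0.007599597333390079
shift [-0.2049 -0.1281 -0.0036] turn [ 0.0012 -0.0004  0.0025] t 7.03
shift [-0.2384 -0.1465  0.1764] turn [ 0.0012 -0.0004  0.0025] t 7.03
```

move_arm(
  deltas=[-0.06,-0.02,-0.004,0,0,0,0.3,-0.12,-0.05,-0.004,0,0,0,0.3,-0.17,-0.09,0,0,0,0,0.3,-0.2,-0.125,0.02,0,0,0,0.3,-0.22,-0.14,0.07,0,0,0,0.3,-0.238,-0.1465,0.12,0,0,0,0.3,-0.238,-0.1465,0.176,0,0,0,0.3,-0.238,-0.1465,0.176,0,0,0,0.3,-0.238,-0.1465,0.176,0,0,0,0.3,-0.238,-0.1465,0.176,0,0,0,0.3],
)

```text
t: 8.28
tool_pos: [0.5313, -0.0322, 0.2236]
orientation: [2.273, 2.163, 0.004]
force: [1.6, -0.3, 0.2]
opening: 0.0278
gripper_force: 0.0
```

Run:
```python
from h import *
im,d,K,T=shot("wrist","w3.png"); P=cloud(d,K,T).reshape(-1,3); P=P[~np.isnan(P[:,0])]
s=robot.read_state();print(s["tool_pos"].round(4))
for r in robot.recognise("wrist","stay_pin")[:2]: print(r)
for a in(-.02,-.01,0,.01,.02,.03,.04):
    k=(abs(P[:,1]-a)<.005)&(P[:,0]>.49)&(P[:,0]<.58)&(P[:,2]>.06)&(P[:,2]<.1); Q=P[k]
    if len(Q)>4: print(a,len(Q),np.percentile(Q,[5,95],axis=0).round(4).tolist())
go((.530,.0076,.12),87)
```

```text
[ 0.5312 -0.0322  0.2234]
{'uv': [324.1, 88.8], 'confidence': 0.8}
-0.01 56 [[0.5252, -0.0074, 0.0759], [0.5351, -0.005, 0.0809]]
0 241 [[0.525, -0.0043, 0.0762], [0.5359, 0.0045, 0.0814]]
0.01 247 [[0.5256, 0.0055, 0.0761], [0.5364, 0.0145, 0.0816]]
0.02 246 [[0.5262, 0.0156, 0.0761], [0.5369, 0.0244, 0.0816]]
0.03 258 [[0.5268, 0.0254, 0.0767], [0.5374, 0.0344, 0.0814]]
0.04 268 [[0.5271, 0.0356, 0.0763], [0.5378, 0.0445, 0.0815]]
shift [ 0.0398 -0.0034  0.103 ] turn [0.0039 0.0004 0.0027] t 8.38
```

View pics/w3.png

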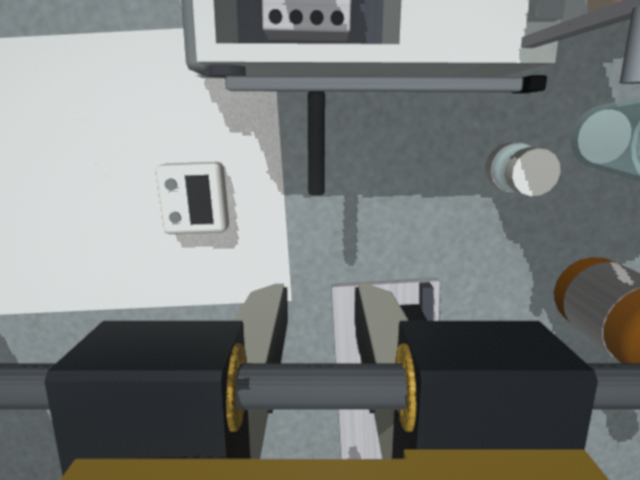

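The pin runs from (316,92) to (316,192), at about x 0.531, y -0.007 to 0.045, z 0.0755. I'll grasp it.

move_arm(
  deltas=[0.04,-0.002,0.05,0.004,0,0.003,0.3,0.04,-0.002,0.1,0.004,0,0.003,0.3,0.04,-0.002,0.14,0.004,0,0.003,0.3,0.04,-0.002,0.1555,0.004,0,0.003,0.3,0.04,-0.002,0.1555,0.004,0,0.003,0.3,0.04,-0.002,0.1555,0.004,0,0.003,0,0.04,-0.002,0.1555,0.004,0,0.003,0,0.04,-0.002,0.1555,0.004,0,0.003,0],
  squeeze=20,
)

```text
t: 9.38
tool_pos: [0.5307, 0.0076, 0.067]
orientation: [-2.279, -2.161, 0.002]
force: [-2.3, -0.4, 7.0]
opening: 0.0114
gripper_force: 20.0
```

Run:
```python
from h import *
s=robot.read_state();R0=Ro.from_rotvec(s["orientation"]);print(s["tool_pos"].round(4),s["opening"],s["gripper_force"])
for th in (.1,.2,.3,.4,.5,.585,.62,.65):
    b0=bw((0,0,0)); b=bw((-.06+.06*np.cos(th),0,.06*np.sin(th)))
    print(th,R0.inv().apply(b-b0).round(4).tolist())
```

```text
[0.5307 0.0076 0.067 ] 0.011367908332338804 20.000420808792114
0.1 [-0.0, -0.0003, -0.006]
0.2 [-0.0, -0.0012, -0.0119]
0.3 [-0.0, -0.0027, -0.0177]
0.4 [-0.0, -0.0048, -0.0234]
0.5 [-0.0, -0.0074, -0.0288]
0.585 [-0.0, -0.01, -0.0331]
0.62 [-0.0, -0.0112, -0.0348]
0.65 [-0.0, -0.0123, -0.0363]
```

move_arm(
  deltas=[0,-0.0003,-0.006,0,0,0,0,0,-0.0012,-0.012,0,0,0,0,0,-0.0027,-0.0177,0,0,0,0,0,-0.0048,-0.0234,0,0,0,0,0,-0.0074,-0.0288,0,0,0,0,0,-0.01,-0.0331,0,0,0,0,0,-0.0112,-0.0348,0,0,0,0,0,-0.0123,-0.0363,0,0,0,0,0,-0.0123,-0.0363,0,0,0,0],
  squeeze=30,
)

```text
t: 10.5
tool_pos: [0.5206, 0.0081, 0.1035]
orientation: [2.278, 2.16, 0.004]
force: [9.3, 0.3, -2.5]
opening: 0.0112
gripper_force: 30.0
```

Run:
```python
from h import *
s=robot.read_state();print(s["tool_pos"].round(4),s["force"].round(1),s["opening"]); g=s["tool_pos"]+[0,0,.008]
pv=bw((-.085,-.138,.075)); pin=bw((-.025,-.196,.075)); u=Ro.from_euler("z",-.053).inv().apply(g-bw((-.085,-.196,.075))); print(u.round(4),np.arctan2(u[2],u[0]))
```

```text
[0.5206 0.0081 0.1035] [ 9.3  0.3 -2.5] 0.011191989770557709
[0.0504 0.     0.0365] 0.6273851194968152
```

move_arm(
  deltas=[0,0,0,0,0,0,0.3,0,0,0,0,0,0,0.3,0,0,-0.04,0,0,0,0.3,-0.04,0,-0.09,0,0,0,0.3,-0.04,0,-0.12,0,0,0,0.3,-0.04,0,-0.12,0,0,0,0.3],
)

```text
t: 11.25
tool_pos: [0.5174, -0.0322, 0.2249]
orientation: [2.279, 2.16, 0.001]
force: [0.9, -0.7, -0.3]
opening: 0.0279
gripper_force: 0.0
```

Run:
```python
from h import *
im,d,K,T=shot("wrist","w4.png"); P=cloud(d,K,T).reshape(-1,3); P=P[~np.isnan(P[:,0])]
s=robot.read_state();print(s["tool_pos"].round(4),s["force"].round(1))
for a in(0,.01,.02,.03,.04):
    k=(abs(P[:,1]-a)<.005)&(P[:,0]>.49)&(P[:,0]<.58)&(P[:,2]>.06)&(P[:,2]<.15); Q=P[k]
    if len(Q)>4: print(a,len(Q),np.percentile(Q,[5,95],axis=0).round(4).tolist())
B=Ro.from_euler("z",-.053).inv().apply(P-bw((0,0,0)))
k=(abs(B[:,1]+.138)<.008)&(B[:,2]>.05)&(B[:,0]>-.1)&(B[:,0]<.12); Q=B[k]
for x in np.arange(-.08,.1,.02):
    q=Q[abs(Q[:,0]-x)<.005]; 
    if len(q): print(round(x,2),np.percentile(q[:,2],[50,95]).round(4))
# flap right frame
k=(B[:,2]>.12)&(B[:,0]>.06)&(B[:,0]<.16)&(abs(B[:,1])<.132); Q=B[k]; print(len(Q))
if len(Q)>20: c=np.polyfit(Q[:,2],Q[:,0],1); print("flap angle",np.pi/2+np.arctan(c[0]), Q.min(0),Q.max(0))
```

```text
[ 0.5163 -0.0318  0.2225] [-0.4 -0.2 -0.4]
0 300 [[0.515, -0.0044, 0.1089], [0.5258, 0.0046, 0.1146]]
0.01 306 [[0.5155, 0.0055, 0.109], [0.5261, 0.0145, 0.1145]]
0.02 315 [[0.5161, 0.0154, 0.1094], [0.5268, 0.0245, 0.1146]]
0.03 317 [[0.5167, 0.0255, 0.1102], [0.5271, 0.0344, 0.1146]]
0.04 328 [[0.5173, 0.0355, 0.1098], [0.5277, 0.0445, 0.1145]]
-0.08 [0.0851 0.0884]
-0.06 [0.0977 0.1011]
-0.04 [0.1113 0.1142]
-0.02 [0.1244 0.1276]
0.0 [0.1374 0.141 ]
0.02 [0.1507 0.1542]
0.04 [0.1639 0.1675]
0.06 [0.1771 0.1806]
0.08 [0.1982 0.2007]
2491
flap angle 1.6090907469540605 [ 0.07401983 -0.13194475  0.12005319] [ 0.10949825 -0.09834     0.19906254]
```

View pics/w4.png

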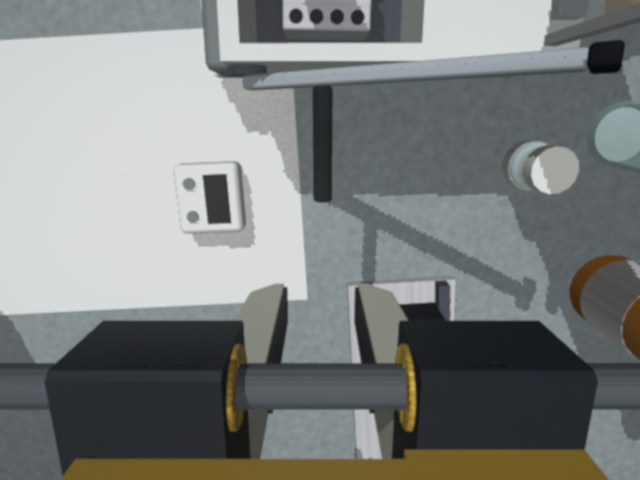

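The stay slope of 0.585 rad shows it at its stop, with its end at (605,55). The pin rose 33 mm. Now I'll look at the blocks from above the well.

Run:
```python
from h import *
x,y,_=bw((-.06,0,0)); go((x,y,.30),177)
```

```text
shift [ 0.236  -0.0235 -0.0775] turn [-1.6000e-03 -1.2000e-03 -1.5719e+00] t 11.3
```

move_arm(
  deltas=[0,0,-0.06,0,0,0,0.3,0.05,-0.01,-0.0775,0,0,-0.1,0.3,0.1,-0.01,-0.0775,0,0,-0.3,0.3,0.15,-0.02,-0.0775,0,0,-0.5,0.3,0.2,-0.02,-0.0775,0,0,-0.7,0.3,0.236,-0.0235,-0.0775,0,0,-0.9,0.3,0.236,-0.0235,-0.0775,0,0,-1.1,0.3,0.236,-0.0235,-0.0775,0,0,-1.3,0.3,0.236,-0.0235,-0.0775,0,0,-1.5,0.3,0.236,-0.0235,-0.0775,0,0,-1.572,0.3,0.236,-0.0235,-0.0775,0,0,-1.572,0.3,0.236,-0.0235,-0.0775,0,0,-1.572,0.3],
)

```text
t: 12.8
tool_pos: [0.5046, 0.2054, 0.2978]
orientation: [-0.086, -3.135, 0.001]
force: [0.0, 0.3, -0.4]
opening: 0.0279
gripper_force: 0.0
```

```bash
cat >> h.py <<'E'
def blocks(P,box,zfin,zbody=None):
    """find fins as blobs of points with z in zfin inside box(world x0,x1,y0,y1): centre, yaw deg, size"""
    k=(P[...,0]>box[0])&(P[...,0]<box[1])&(P[...,1]>box[2])&(P[...,1]<box[3])&(P[...,2]>zfin[0])&(P[...,2]<zfin[1])
    n,L,st,_=cv2.connectedComponentsWithStats(k.astype(np.uint8)); out=[]
    for i in range(1,n):
        if st[i,4]<80: continue
        Q=P[L==i]; c=Q[:,:2].mean(0); r=cv2.minAreaRect((Q[:,:2]*1000).astype(np.float32))
        w,v=np.linalg.eigh(np.cov(Q[:,:2].T)); a=np.degrees(np.arctan(v[1,1]/v[0,1]))
        out.append((c,a,r)); print("blob",st[i,4],"mean",c.round(4),"rect",np.round(r[0],1),np.round(r[1],1),round(r[2],1),"yaw",round(a,1),"z",np.percentile(Q[:,2],[5,50,95]).round(4))
    return out
E
python3 - <<'E'
from h import *
im,d,K,T=shot("wrist","w5.png"); P=cloud(d,K,T); np.save("P5",P)
s=robot.read_state();print(s["tool_pos"].round(4))
c=bw((-.03,0,0)); box=(c[0]-.06,c[0]+.06,c[1]-.12,c[1]+.12)
blocks(P,box,(.075,.1)); print("body"); blocks(P,box,(.05,.066))
for r in robot.recognise("wrist","block1"): print(r["uv"],r["confidence"])
E
```

```text
[0.5048 0.2054 0.2981]
blob 735 mean [0.4805 0.2847] rect [479.  278.3] [90.1 11.5] 86.9 yaw 88.6 z [0.0983 0.0994 0.0999]
blob 199 mean [0.4784 0.216 ] rect [478.8 216.6] [38.2  6.4] 89.7 yaw -89.8 z [0.0983 0.0995 0.1   ]
blob 2136 mean [0.5488 0.094 ] rect [535.6 106.5] [120.   45.9] 0.2 yaw 10.0 z [0.0767 0.0922 0.0998]
blob 550 mean [0.5222 0.2793] rect [523.4 280.1] [10.3 34.1] 87.6 yaw -1.6 z [0.0772 0.0891 0.0907]
blob 902 mean [0.5558 0.3215] rect [551.8 321.3] [ 4.5 87.5] 89.8 yaw -2.6 z [0.0767 0.0903 0.0996]
blob 462 mean [0.5324 0.1974] rect [534.1 197.2] [34.5 10. ] 3.4 yaw 3.4 z [0.0809 0.0894 0.0908]
blob 536 mean [0.5289 0.1277] rect [530.  126.5] [10.5 33.6] 85.8 yaw -3.6 z [0.0774 0.0893 0.0907]
blob 878 mean [0.5917 0.1996] rect [593.1 200.7] [61.3  6. ] 88.0 yaw 87.6 z [0.077  0.0911 0.0998]
blob 107 mean [0.5952 0.2783] rect [594.9 279.7] [ 1.2 15.5] 0.1 yaw 88.7 z [0.0758 0.0856 0.0979]
body
blob 809 mean [0.5509 0.0947] rect [542.8  91.1] [115.7  45.7] 22.4 yaw 11.4 z [0.0509 0.0583 0.0653]
blob 2590 mean [0.5208 0.2788] rect [523.6 280.2] [48.1 60.3] 88.8 yaw -6.2 z [0.0561 0.0578 0.0593]
blob 2595 mean [0.5313 0.1973] rect [534.1 197.2] [60.3 47.9] 3.5 yaw 4.7 z [0.0563 0.0578 0.0592]
blob 2531 mean [0.5275 0.1284] rect [530.3 126.6] [48.5 60.1] 86.4 yaw 1.3 z [0.056  0.0578 0.0593]
blob 400 mean [0.5544 0.3214] rect [553.8 321.4] [ 1.3 83.4] 86.9 yaw -3.1 z [0.0509 0.0579 0.0651]
blob 414 mean [0.5912 0.2009] rect [591.1 200.7] [67.   1.7] 86.9 yaw 87.0 z [0.0512 0.0582 0.0651]
[314.5, 231.2] 0.9
[242.1, 233.0] 0.7
[396.7, 217.2] 0.6
```

View pics/w5.png

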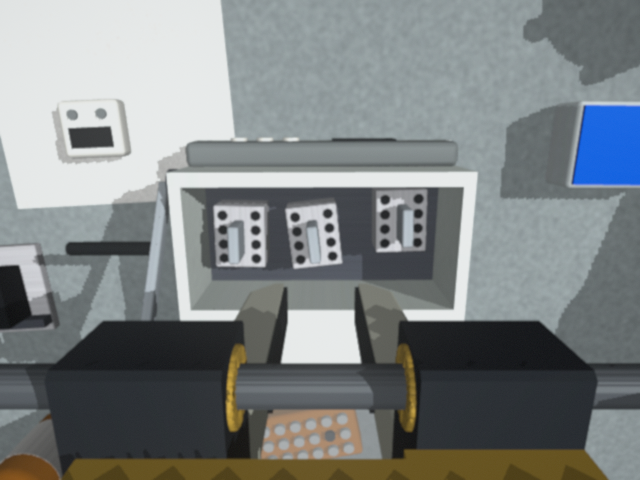

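Three blocks are measured, with fins at (234,243), (312,240) and (407,228) and clearly separated. Next is a closer look at the plate.

move_arm(
  deltas=[0,0.06,0,0,0,0,0.3,0,0.12,0,0,0,0,0.3,0,0.18,0,0,0,0,0.3,0,0.24,0,0,0,0,0.3,0,0.3,0,0,0,-0.03,0.3,0,0.36,0,0,0,-0.06,0.3,0,0.42,0,0,0,-0.07,0.3,0,0.445,0,0,0,-0.07,0.3,0,0.445,0,0,0,-0.07,0.3,0,0.445,0,0,0,-0.07,0.3,0,0.445,0,0,0,-0.07,0.3],
)

```text
t: 14.28
tool_pos: [0.5289, 0.6486, 0.3013]
orientation: [0.026, -3.139, -0.003]
force: [0.7, 0.2, 1.5]
opening: 0.0276
gripper_force: 0.0
```

Run:
```python
from h import *
im,d,K,T=shot("wrist","w6.png"); P=cloud(d,K,T); np.save("P6",P)
s=robot.read_state();print(s["tool_pos"].round(4),s["orientation"].round(3),s["t"])
Q=P.reshape(-1,3);Q=Q[~np.isnan(Q[:,0])]
R=lambda m,n:(lambda q:print(n,len(q),np.round(cv2.minAreaRect((q[:,:2]*1000).astype(np.float32))[0],1),np.round(cv2.minAreaRect((q[:,:2]*1000).astype(np.float32))[1],1),round(cv2.minAreaRect((q[:,:2]*1000).astype(np.float32))[2],2),np.median(q[:,2]).round(4)))(Q[m])
x,y,z=Q.T; B=(x>.52)&(x<.67)&(y>-.42)&(y<-.08)
R(B&(z>.007)&(z<.06),"plate all"); R(B&(z>.009)&(z<.015),"plate surf"); R(B&(z>.042)&(z<.056),"endblock top")
R(B&(z>.0245)&(z<.029)&(y<-.17),"rail top")
# line fits: rail face and end block face
k=B&(z>.0245)&(z<.029)&(y<-.17); r=Q[k]
ys=np.arange(-.36,-.17,.01); fx=[np.percentile(r[abs(r[:,1]-a)<.005,0],2) if (abs(r[:,1]-a)<.005).sum()>5 else np.nan for a in ys]
g=~np.isnan(fx); c=np.polyfit(ys[g],np.array(fx)[g],1); print("rail face x=%.4f + %.4f*(y+.2), yaw deg %.2f"%(np.polyval(c,-.2),c[0],-np.degrees(np.arctan(c[0]))), np.std(np.array(fx)[g]-np.polyval(c,ys[g])))
e=Q[B&(z>.042)&(z<.056)]; xs=np.arange(.57,.615,.005); fy=[np.percentile(e[abs(e[:,0]-a)<.0025,1],2) for a in xs]; c=np.polyfit(xs,fy,1); print("end face y=%.4f at x=.59, yaw %.2f"%(np.polyval(c,.59),np.degrees(np.arctan(c[0]))))
```

```text
[0.5289 0.6487 0.3016] [ 2.600e-02 -3.139e+00 -3.000e-03] 14.325
plate all 0 [0. 0.] [0. 0.] 0.0 nan
plate surf 0 [0. 0.] [0. 0.] 0.0 nan
endblock top 0 [0. 0.] [0. 0.] 0.0 nan
rail top 0 [0. 0.] [0. 0.] 0.0 nan
  return _methods._mean(a, axis=axis, dtype=dtype,
  ret = ret.dtype.type(ret / rcount)
Traceback (most recent call last):
TypeError: expected non-empty vector for x
```

View pics/w6.png

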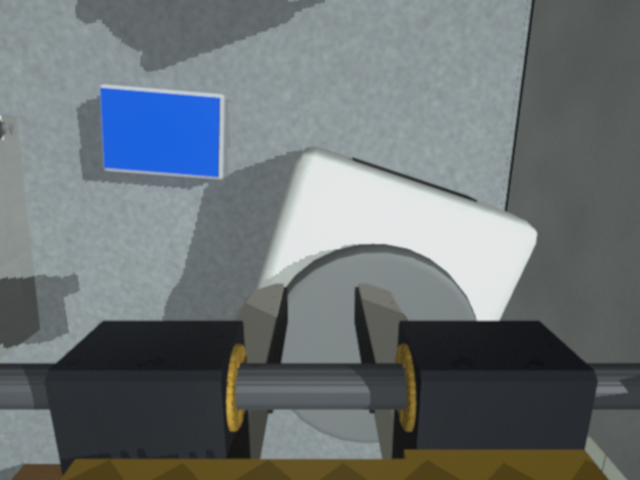

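I took the sign of tool y the wrong way, so the view shows the tip box (160,130) and the appliance on the left. The force reading shows no contact. I'll go back the other way.

Run:
```python
from h import *
go((.5,.2,.30),181);go((.5,-.24,.30),181)
```

```text
shift [ 0.0363 -0.4481  0.0007] turn [ 0.002  -0.0021 -0.0009] t 14.32
shift [ 4.360e-02 -8.881e-01 -1.000e-04] turn [ 0.002  -0.0021 -0.0009] t 14.32
```

move_arm(
  deltas=[0.01,-0.062,0,0,0,0,0.3,0.02,-0.124,0,0,0,0,0.3,0.03,-0.186,0,0,0,0,0.3,0.036,-0.248,0,0,0,0,0.3,0.036,-0.31,0,0,0,0,0.3,0.036,-0.372,0,0,0,0,0.3,0.036,-0.434,0,0,0,0,0.3,0.036,-0.496,0,0,0,0,0.3,0.04,-0.558,0,0,0,0,0.3,0.04,-0.62,0,0,0,0,0.3,0.04,-0.682,0,0,0,0,0.3,0.04,-0.744,0,0,0,0,0.3],
)

```text
t: 15.82
tool_pos: [0.5001, -0.0692, 0.3002]
orientation: [0.027, -3.141, 0.001]
force: [1.1, -0.4, -0.3]
opening: 0.0277
gripper_force: 0.0
```

move_arm(
  deltas=[0,-0.062,0,0,0,0,0.3,0,-0.124,0,0,0,0,0.3,0,-0.144,0,0,0,0,0.3,0,-0.144,0,0,0,0,0.3,0,-0.144,0,0,0,0,0.3],
)

```text
t: 16.45
tool_pos: [0.5038, -0.2096, 0.2994]
orientation: [0.03, -3.138, -0.001]
force: [0.6, -0.0, -0.4]
opening: 0.028
gripper_force: 0.0
```

```bash
cat > plate.py <<'E'
from h import *
im,d,K,T=shot("wrist","w7.png"); P=cloud(d,K,T); np.save("P7",P)
s=robot.read_state();print(s["tool_pos"].round(4),s["orientation"].round(3),s["t"])
Q=P.reshape(-1,3);Q=Q[~np.isnan(Q[:,0])]
def R(m,n):
    q=Q[m]; a=cv2.minAreaRect((q[:,:2]*1000).astype(np.float32)); print(n,len(q),np.round(a[0],1),np.round(a[1],1),round(a[2],2),np.median(q[:,2]).round(4))
x,y,z=Q.T; B=(x>.52)&(x<.67)&(y>-.42)&(y<-.08)
R(B&(z>.007)&(z<.06),"plate all"); R(B&(z>.009)&(z<.015),"plate surf"); R(B&(z>.042)&(z<.056),"endblock top")
r=Q[B&(z>.0225)&(z<.029)&(y<-.17)]; print(len(r))
ys=np.arange(-.36,-.17,.01); fx=np.array([np.percentile(r[abs(r[:,1]-a)<.005,0],4) if (abs(r[:,1]-a)<.005).sum()>5 else np.nan for a in ys])
g=~np.isnan(fx); c=np.polyfit(ys[g],fx[g],1); print("rail face x=%.4f at y=-.2, yaw %.2f"%(np.polyval(c,-.2),-np.degrees(np.arctan(c[0]))), np.std(fx[g]-np.polyval(c,ys[g])))
e=Q[B&(z>.042)&(z<.056)]; xs=np.arange(.57,.615,.005); fy=[np.percentile(e[abs(e[:,0]-a)<.0025,1],2) for a in xs]; c=np.polyfit(xs,fy,1); print("end face y=%.4f at x=.59, yaw %.2f"%(np.polyval(c,.59),np.degrees(np.arctan(c[0]))))
E
python3 plate.py
```

```text
[ 0.504  -0.2093  0.2993] [ 3.100e-02 -3.138e+00 -1.000e-03] 16.5
plate all 18855 [ 589.3 -238.7] [100.4 270.5] 0.57 0.012
plate surf 15421 [ 589.4 -238.7] [100.4 270.4] 0.5 0.0117
endblock top 1085 [ 584.8 -138.6] [53.4 30.3] 0.19 0.0475
1340
rail face x=0.6192 at y=-.2, yaw 0.46 0.00011432768625434974Traceback (most recent call last):
  File "plate.py", line 12, in <module>
    e=Q[B&(z>.042)&(z<.056)]; xs=np.arange(.57,.615,.005); fy=[np.percentile(e[abs(e[:,0]-a)<.0025,1],2) for a in xs]; c=np.polyfit(xs,fy,1); print("end face y=%.4f at x=.59, yaw %.2f"%(np.polyval(c,.59),np.degrees(np.arctan(c[0]))))
                                                               ~~~~~~~~~~~~~^^^^^^^^^^^^^^^^^^^^^^^^^^^^
    return _quantile_unchecked(
        a, q, axis, out, overwrite_input, method, keepdims, weights)
    return _ureduce(a,
                    func=_quantile_ureduce_func,
    ...<5 lines>...
                    overwrite_input=overwrite_input,
                    method=method)
    r = func(a, **kwargs)
    result = _quantile(arr,
                       quantiles=q,
    ...<2 lines>...
                       out=out,
                       weights=wgt)
    slices_having_nans = np.isnan(arr[-1, ...])
                                  ~~~^^^^^^^^^
IndexError: index -1 is out of bounds for axis 0 with size 0
```

Run:
```python
from h import *
go((.525,.127,.28),176.2);go((.525,.127,.074),176.2)
```

```text
shift [-0.0277  0.3359  0.0193] turn [ 0.0003 -0.0032  0.0859] t 16.5
shift [-0.0284  0.3358  0.2253] turn [ 0.0003 -0.0032  0.0859] t 16.5
```

move_arm(
  deltas=[-0.01,0.062,0,0,0,0.02,0.3,-0.02,0.124,0,0,0,0.05,0.3,-0.028,0.186,0,0,0,0.086,0.3,-0.028,0.248,0,0,0,0.086,0.3,-0.028,0.31,0,0,0,0.086,0.3,-0.028,0.336,0.02,0,-0.003,0.086,0.3,-0.028,0.336,0.02,0,-0.003,0.086,0.3,-0.028,0.336,0.06,0,-0.003,0.086,0.3,-0.028,0.336,0.1,0,-0.003,0.086,0.3,-0.028,0.336,0.14,0,-0.003,0.086,0.3,-0.028,0.336,0.14,0,-0.003,0.086,0.3],
)

```text
t: 17.88
tool_pos: [0.5226, 0.1249, 0.156]
orientation: [-0.106, -3.133, 0.002]
force: [0.0, -0.5, 0.1]
opening: 0.0281
gripper_force: 0.0
```

```bash
cat > chk.py <<'E'
from h import *
import sys
im,d,K,T=shot("wrist"); P=cloud(d,K,T)
s=robot.read_state();print(s["tool_pos"].round(4),s["opening"],s["gripper_force"],s["force"].round(1))
c=bw((-.03,0,0)); box=(c[0]-.055,c[0]+.055,c[1]-.115,c[1]+.115)
blocks(P,(.495,.58,.105,.312),(.05,.066))
go([float(v) for v in sys.argv[1:4]],float(sys.argv[4]))
E
python3 chk.py .525 .127 .074 176.2
```

```text
[0.5243 0.1252 0.1587] 0.02768789792140578 0.0 [ 0.5 -0.4  0.4]
blob 5447 mean [0.5204 0.2725] rect [524.2 280.5] [49.8 59.1] 88.8 yaw -20.3 z [0.0538 0.0578 0.0613]
blob 5744 mean [0.5297 0.1945] rect [534.1 197.2] [60.3 48.3] 3.4 yaw -10.4 z [0.0558 0.0578 0.0592]
blob 5557 mean [0.5257 0.1276] rect [530.4 126.9] [47.5 60.2] 86.0 yaw -2.9 z [0.0564 0.0578 0.059 ]
shift [-0.0008  0.0019  0.0847] turn [-0.0006 -0.0032 -0.0016] t 17.93
```

move_arm(
  deltas=[0,0.002,0.04,0,-0.003,0,0.3,0,0.002,0.07,0,-0.003,0,0.3,0,0.002,0.0845,0,-0.003,0,0.3,0,0.002,0.0845,0,-0.003,0,0.3,0,0.002,0.0845,0,-0.003,0,0,0,0.002,0.0845,0,-0.003,0,0,0,0.002,0.0845,0,-0.003,0,0,0,0.002,0.0845,0,-0.003,0,0],
  squeeze=40,
)

```text
t: 18.92
tool_pos: [0.5261, 0.1275, 0.0755]
orientation: [0.107, 3.136, 0.0]
force: [-0.8, -2.8, 6.2]
opening: 0.0093
gripper_force: 40.0
```

move_arm(
  deltas=[0,0,-0.03,0,0,0,0,0,0,-0.07,0,0,0,0,0,0,-0.12,0,0,0,0,0,0,-0.17,0,0,0,0,0,0,-0.2,0,0,0,0,0,0,-0.2,0,0,0,0],
)

```text
t: 19.68
tool_pos: [0.526, 0.1279, 0.2768]
orientation: [0.106, 3.133, 0.002]
force: [0.7, -0.3, -4.0]
opening: 0.0096
gripper_force: 40.0
```

Run:
```python
from h import *
s=robot.read_state();print(s["tool_pos"].round(4),s["opening"],s["gripper_force"],s["force"].round(1))
go((.5818,-.1817,.275),180.5);go((.5818,-.1817,.068),180.5)
```

```text
[0.526  0.1279 0.2768] 0.009583375832377661 39.97218310832977 [ 0.7 -0.3 -4. ]
shift [-0.0766 -0.3052  0.0019] turn [ 0.001   0.0065 -0.0764] t 19.68
shift [-0.0752 -0.3054  0.2089] turn [ 0.001   0.0065 -0.0764] t 19.68
```

move_arm(
  deltas=[0,-0.06,0,0,0.006,0,0,-0.01,-0.12,0,0,0.006,0,0,-0.03,-0.18,0,0,0.006,-0.03,0,-0.05,-0.24,0,0,0.006,-0.06,0,-0.0755,-0.305,0.002,0,0.006,-0.076,0,-0.0755,-0.305,0.002,0,0.006,-0.076,0,-0.0755,-0.305,0.06,0,0.006,-0.076,0,-0.0755,-0.305,0.11,0,0.006,-0.076,0,-0.0755,-0.305,0.16,0,0.006,-0.076,0,-0.0755,-0.305,0.2,0,0.006,-0.076,0,-0.0755,-0.305,0.2,0,0.006,-0.076,0],
)

```text
t: 21.05
tool_pos: [0.5762, -0.1796, 0.0692]
orientation: [0.014, -3.129, -0.006]
force: [-0.5, 0.5, -2.7]
opening: 0.0101
gripper_force: 40.0
```

Run:
```python
from h import *
s=robot.read_state();print(s["tool_pos"].round(4),s["orientation"].round(3),s["opening"],s["force"].round(1))
go((.582,-.1805,.0658),180.5)
```

```text
[ 0.5762 -0.1796  0.0692] [ 0.014 -3.129 -0.006] 0.010095715915738799 [-0.5  0.5 -2.7]
shift [-0.0058 -0.0009  0.0034] turn [ 0.0038 -0.0122 -0.0001] t 21.05
```

move_arm(
  deltas=[-0.003,-0.001,0.001,0.003,-0.012,0,0,-0.0055,-0.001,0.003,0.003,-0.012,0,0,-0.0055,-0.001,0.004,0.003,-0.012,0,0,-0.0055,-0.001,0.004,0.003,-0.012,0,0],
)

```text
t: 21.55
tool_pos: [0.5841, -0.1828, 0.0718]
orientation: [-0.013, 3.136, -0.005]
force: [-11.3, -0.6, 1.9]
opening: 0.0097
gripper_force: 40.0
```

Run:
```python
from h import *
s=robot.read_state();print(s["tool_pos"].round(4),s["orientation"].round(3),s["opening"],s["force"].round(1))
go((.5844,-.1777,.0658),180.5)
```

```text
[ 0.5841 -0.1828  0.0718] [-0.013  3.136 -0.005] 0.009688337211659655 [-11.3  -0.6   1.9]
shift [-0.0003  0.0051  0.006 ] turn [-0.0029  0.0054 -0.0004] t 21.55
```

move_arm(
  deltas=[0,0,0,0,0,0,0,0,0,0,0,0,0,0],
)

```text
t: 21.8
tool_pos: [0.5841, -0.1827, 0.0718]
orientation: [-0.013, 3.136, -0.004]
force: [-10.2, 0.9, 2.2]
opening: 0.0097
gripper_force: 40.0
```

move_arm(
  deltas=[0,0.002,0.003,0,0,0,0,0,0.002,0.003,0,0,0,0],
)

```text
t: 22.05
tool_pos: [0.5841, -0.1815, 0.0687]
orientation: [-0.013, 3.136, -0.006]
force: [-10.6, -2.5, 0.3]
opening: 0.0097
gripper_force: 40.0
```

move_arm(
  deltas=[0.0005,0,0.0015,0,0,0,0,0.0005,0,0.003,0,0,0,0,0.0005,0,0.003,0,0,0,0],
)

```text
t: 22.42
tool_pos: [0.584, -0.1812, 0.066]
orientation: [-0.013, 3.135, -0.006]
force: [-8.7, -1.3, 0.8]
opening: 0.0094
gripper_force: 40.0
```

move_arm(
  deltas=[0,0.002,0,0,0,0,0,0,0.003,0,0,0,0,0,0,0.003,0,0,0,0,0],
)

```text
t: 22.8
tool_pos: [0.584, -0.179, 0.0656]
orientation: [-0.012, 3.135, -0.008]
force: [-7.0, -4.4, -1.9]
opening: 0.0097
gripper_force: 40.0
```

move_arm(
  deltas=[0,0.001,0.0005,0,0,0,0,0,0.002,0.0005,0,0,0,0,0,0.002,0.0005,0,0,0,0],
)

```text
t: 23.18
tool_pos: [0.584, -0.1775, 0.0652]
orientation: [-0.012, 3.135, -0.009]
force: [-6.9, -6.4, -2.6]
opening: 0.0097
gripper_force: 40.0
```

move_arm(
  deltas=[-0.001,0.001,0.0005,0,0,0,0,-0.001,0.0015,0.0005,0,0,0,0],
)

```text
t: 23.42
tool_pos: [0.5842, -0.1774, 0.0652]
orientation: [-0.012, 3.136, -0.012]
force: [-12.6, -12.4, 2.5]
opening: 0.0099
gripper_force: 40.0
```

move_arm(
  deltas=[0,0,0.0007,0,0,0,0,0,0,0.0007,0,0,0,0,0,0,0.0007,0,0,0,0.25,0,0,0.0007,0,0,0,0.3,0,0,-0.04,0,0,0,0.3,0.02,0,-0.1,0,0,0,0.3,0.05,0,-0.15,0,0,0,0.3,0.08,-0.02,-0.21,0,0,0,0.3,0.08,-0.02,-0.21,0,0,0,0.3,0.08,-0.02,-0.21,0,0,0,0.3],
)

```text
t: 24.68
tool_pos: [0.505, -0.1944, 0.2743]
orientation: [-0.013, 3.131, -0.006]
force: [0.5, -0.5, -0.5]
opening: 0.028
gripper_force: 0.0
```

```bash
cat > look.py <<'E'
from h import *
import sys
im,d,K,T=shot("wrist",sys.argv[1]); P=cloud(d,K,T)
s=robot.read_state();print(s["tool_pos"].round(4),s["force"].round(1),s["t"])
print("fins");blocks(P,(.54,.617,-.34,-.12),(.065,.09)); print("tops");blocks(P,(.54,.64,-.34,-.09),(.041,.056))
E
python3 look.py w8.png
python3 - <<'E'
from h import *
go((.529,.197,.275),183.5);go((.529,.197,.075),183.5)
E
```

```text
[ 0.5046 -0.1939  0.2725] [-0.9  0.5 -1.1] 24.725
fins
blob 459 mean [ 0.5866 -0.1782] rect [ 588.4 -178. ] [33.6  9.9] 0.1 yaw -0.2 z [0.068  0.0794 0.0806]
tops
blob 3155 mean [ 0.5799 -0.1686] rect [ 588.8 -162.7] [60.9 78.6] 0.9 yaw -66.6 z [0.0459 0.0477 0.049 ]
shift [-0.0277  0.3907 -0.0032] turn [-0.0027  0.0083 -0.0527] t 24.73
shift [-0.026   0.3912  0.1968] turn [-0.0027  0.0083 -0.0527] t 24.73
```

View pics/w8.png

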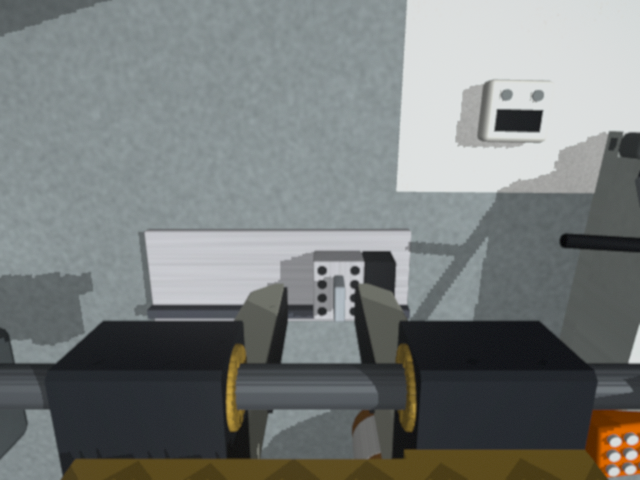

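The first block sits flush: it and the end block together measure 78.6 mm. In the image it is at (338,285), against the black end block. Next is block B.

move_arm(
  deltas=[-0.005,0.06,-0.003,0,0.008,0,0.3,-0.01,0.12,-0.003,0,0.008,-0.02,0.3,-0.02,0.18,-0.003,0,0.008,-0.04,0.3,-0.027,0.24,-0.003,0,0.008,-0.0527,0.3,-0.027,0.3,-0.003,0,0.008,-0.0527,0.3,-0.027,0.36,-0.003,0,0.008,-0.0527,0.3,-0.027,0.391,-0.003,0,0.008,-0.0527,0.3,-0.027,0.391,0.03,0,0.008,-0.0527,0.3,-0.027,0.391,0.07,0,0.008,-0.0527,0.3,-0.027,0.391,0.11,0,0.008,-0.0527,0.3,-0.027,0.391,0.11,0,0.008,-0.0527,0.3,-0.027,0.391,0.11,0,0.008,-0.0527,0.3],
)

```text
t: 26.22
tool_pos: [0.5291, 0.197, 0.1623]
orientation: [0.096, -3.14, 0.005]
force: [-0.3, 0.7, 0.9]
opening: 0.0283
gripper_force: 0.0
```

```bash
python3 chk.py .529 .197 .075 183.5
```

```text
[0.5298 0.1971 0.1635] 0.02761432038961387 0.0 [0.2 0.3 0.7]
blob 5155 mean [0.521  0.2763] rect [524.2 280.2] [48.6 59. ] 88.9 yaw -18.4 z [0.0562 0.0578 0.0593]
blob 5757 mean [0.5304 0.1971] rect [534.  197.3] [60.  48.2] 3.4 yaw 3.5 z [0.0565 0.0578 0.059 ]
shift [0.001  0.0002 0.0885] turn [-0.0026  0.0015  0.0002] t 26.27
```

move_arm(
  deltas=[0,0,0.04,0,0,0,0.3,0,0,0.07,0,0,0,0.3,0,0,0.088,0,0,0,0.3,0,0,0.088,0,0,0,0.3,0,0,0.088,0,0,0,0.3,0,0,0.088,0,0,0,0,0,0,0.088,0,0,0,0,0,0,0.088,0,0,0,0,0,0,0.088,0,0,0,0],
)

```text
t: 27.4
tool_pos: [0.5296, 0.1964, 0.0748]
orientation: [-0.095, 3.139, -0.004]
force: [-0.3, -1.0, 6.2]
opening: 0.0095
gripper_force: 40.0
```

move_arm(
  deltas=[0,0,-0.03,0,0,0,0,0,0,-0.07,0,0,0,0,0,0,-0.12,0,0,0,0,0,0,-0.17,0,0,0,0,0,0,-0.2,0,0,0,0,0,0,-0.2,0,0,0,0,0,0,-0.2,0,0,0,0],
)

```text
t: 28.28
tool_pos: [0.5282, 0.1967, 0.2714]
orientation: [0.096, -3.137, 0.006]
force: [0.8, 0.6, -3.3]
opening: 0.01
gripper_force: 40.0
```

Run:
```python
from h import *
s=robot.read_state();print(s["tool_pos"].round(4),s["opening"],s["gripper_force"],s["force"].round(1))
go((.579,-.2295,.275),180.5);go((.579,-.2295,.070),180.5)
```

```text
[0.5282 0.1967 0.2714] 0.010032778010834003 39.99528408050537 [ 0.8  0.6 -3.3]
shift [-0.0248 -0.4285 -0.0021] turn [-0.0038 -0.0033  0.0522] t 28.27
shift [-0.0255 -0.4278  0.2029] turn [-0.0038 -0.0033  0.0522] t 28.27
```

move_arm(
  deltas=[0,-0.06,0,0,0,0,0,0,-0.12,0,0,0,0,0,0,-0.18,0,0,0,0.02,0,0,-0.24,0,0,0,0.04,0,-0.01,-0.3,0,0,0,0.052,0,-0.02,-0.36,0,0,0,0.052,0,-0.025,-0.428,0,0,-0.003,0.052,0,-0.025,-0.428,0.05,0,-0.003,0.052,0,-0.025,-0.428,0.1,0,-0.003,0.052,0,-0.025,-0.428,0.15,0,-0.003,0.052,0,-0.025,-0.428,0.19,0,-0.003,0.052,0,-0.025,-0.428,0.195,0,-0.003,0.052,0],
)

```text
t: 29.78
tool_pos: [0.5754, -0.2272, 0.0734]
orientation: [0.014, -3.134, -0.003]
force: [-0.6, 0.2, -2.7]
opening: 0.0098
gripper_force: 40.0
```

move_arm(
  deltas=[0,0,0,0,0,0,0,0,0,0,0,0,0,0,0,0,0,0,0,0,0],
)

```text
t: 30.15
tool_pos: [0.5813, -0.2299, 0.0824]
orientation: [-0.014, 3.136, -0.007]
force: [-0.2, 0.3, -3.5]
opening: 0.0099
gripper_force: 40.0
```

Run:
```python
from h import *
s=robot.read_state();print(s["tool_pos"].round(4),s["orientation"].round(3),s["force"].round(1))
go((.584,-.2265,.066),180.5)
```

```text
[ 0.5813 -0.2299  0.0824] [-0.014  3.136 -0.007] [-0.2  0.3 -3.5]
shift [-0.0026  0.0035  0.0164] turn [-0.0045  0.006   0.0003] t 30.15
```

move_arm(
  deltas=[0,0,0.006,-0.003,0.004,0,0,0,0,0.012,-0.003,0.004,0,0,0,0,0.016,-0.003,0.004,0,0,0,0,0.0165,-0.003,0.004,0,0,0,0,0.0165,-0.003,0.004,0,0,0,0,0.0165,-0.003,0.004,0,0],
)

```text
t: 30.9
tool_pos: [0.5798, -0.2292, 0.0649]
orientation: [0.014, -3.14, -0.0]
force: [-6.6, 2.2, 8.6]
opening: 0.0098
gripper_force: 40.0
```

move_arm(
  deltas=[-0.002,0,0.0003,0,0,0,0,-0.004,0,0.0003,0,0,0,0,-0.004,0,0.0003,0,0,0,0],
)

```text
t: 31.28
tool_pos: [0.584, -0.2299, 0.0648]
orientation: [0.014, -3.14, 0.001]
force: [-7.3, 0.5, 9.3]
opening: 0.01
gripper_force: 40.0
```

move_arm(
  deltas=[0,0.002,0,0,0,0,0,0,0.0035,0,0,0,0,0,0,0.0035,0,0,0,0,0],
)

```text
t: 31.65
tool_pos: [0.585, -0.2271, 0.0648]
orientation: [-0.014, 3.14, -0.003]
force: [-0.9, -4.1, 5.2]
opening: 0.0096
gripper_force: 40.0
```

move_arm(
  deltas=[-0.001,0.001,0,0,0,0,0,-0.002,0.002,0,0,0,0,0,-0.002,0.002,0,0,0,0,0],
)

```text
t: 32.02
tool_pos: [0.5852, -0.2267, 0.0649]
orientation: [0.013, -3.139, 0.006]
force: [-10.4, -9.2, 10.9]
opening: 0.0097
gripper_force: 40.0
```

move_arm(
  deltas=[-0.0005,0.001,0,0,0,0,0,-0.001,0.0015,0,0,0,0,0],
)

```text
t: 32.28
tool_pos: [0.5855, -0.2263, 0.0651]
orientation: [0.012, -3.138, 0.009]
force: [-15.4, -14.4, 13.9]
opening: 0.0097
gripper_force: 40.0
```

move_arm(
  deltas=[0,0.0015,0,0,0,0,0,0,0.0015,0,0,0,0,0,0,0.0015,0,0,0,0,0.25,0,0.0015,0,0,0,0,0.3,0,0,-0.04,0,0,0,0.3,0.02,0,-0.1,0,0,0,0.3,0.05,0,-0.15,0,0,0,0.3,0.08,0.0,-0.21,0,0,0,0.3,0.08,0.0,-0.21,0,0,0,0.3,0.08,0.0,-0.21,0,0,0,0.3],
)

```text
t: 33.52
tool_pos: [0.5076, -0.2226, 0.2734]
orientation: [0.015, -3.141, -0.0]
force: [1.0, 0.2, -0.4]
opening: 0.0282
gripper_force: 0.0
```

```bash
python3 look.py w9.png
python3 - <<'E'
from h import *
go((.519,.280,.275),178);go((.519,.280,.075),178)
E
```

```text
[ 0.5072 -0.2224  0.272 ] [-0.3 -0.4  0.3] 33.575
fins
blob 443 mean [ 0.5866 -0.2264] rect [ 588.8 -226.4] [33.9  9. ] 0.7 yaw 0.3 z [0.0699 0.0793 0.0807]
tops
blob 5968 mean [ 0.5829 -0.1891] rect [ 589. -187.] [ 61.  127.1] 0.5 yaw -86.8 z [0.0458 0.0477 0.0491]
shift [-0.0166  0.5023 -0.0023] turn [ 0.0013 -0.0024  0.0443] t 33.58
shift [-0.017   0.502   0.1976] turn [ 0.0013 -0.0024  0.0443] t 33.58
```

move_arm(
  deltas=[-0.002,0.062,-0.002,0,0,0,0.3,-0.004,0.124,-0.002,0,0,0.01,0.3,-0.006,0.186,-0.002,0,0,0.02,0.3,-0.008,0.248,-0.002,0,0,0.03,0.3,-0.01,0.31,-0.002,0,0,0.044,0.3,-0.012,0.372,-0.002,0,0,0.044,0.3,-0.014,0.434,-0.002,0,0,0.044,0.3,-0.017,0.496,-0.002,0,-0.002,0.044,0.3,-0.017,0.502,0.03,0,-0.002,0.044,0.3,-0.017,0.502,0.08,0,-0.002,0.044,0.3,-0.017,0.502,0.11,0,-0.002,0.044,0.3,-0.017,0.502,0.11,0,-0.002,0.044,0.3],
)

```text
t: 35.08
tool_pos: [0.5163, 0.2782, 0.1575]
orientation: [-0.054, -3.133, 0.006]
force: [0.7, -0.4, -0.4]
opening: 0.0278
gripper_force: 0.0
```

```bash
python3 chk.py .519 .280 .075 178
```

```text
[0.5179 0.2788 0.1606] 0.028011363409837762 0.0 [ 0.3 -0.3  0.7]
blob 5506 mean [0.521  0.2802] rect [524.3 280.5] [48.3 58.8] 89.5 yaw -17.0 z [0.0567 0.0579 0.059 ]
shift [-0.0014  0.0015  0.0856] turn [-0.0023 -0.0044  0.0003] t 35.12
```

move_arm(
  deltas=[0,0,0.04,0,-0.003,0,0.3,0,0,0.07,0,-0.003,0,0.3,0,0,0.0865,0,-0.003,0,0.3,0,0,0.0865,0,-0.003,0,0.3,0,0,0.0865,0,-0.003,0,0.3,0,0,0.0865,0,-0.003,0,0,0,0,0.0865,0,-0.003,0,0,0,0,0.0865,0,-0.003,0,0,0,0,0.0865,0,-0.003,0,0],
)

```text
t: 36.25
tool_pos: [0.5202, 0.2794, 0.0777]
orientation: [0.055, 3.136, 0.001]
force: [-0.0, 1.9, 4.2]
opening: 0.0098
gripper_force: 40.0
```

move_arm(
  deltas=[0,0,-0.03,0,0,0,0,0,0,-0.07,0,0,0,0,0,0,-0.12,0,0,0,0,0,0,-0.17,0,0,0,0,0,0,-0.2,0,0,0,0,0,0,-0.2,0,0,0,0,0,0,-0.2,0,0,0,0],
)

```text
t: 37.12
tool_pos: [0.5181, 0.2786, 0.2743]
orientation: [0.055, 3.14, -0.003]
force: [0.4, -0.9, -4.6]
opening: 0.0097
gripper_force: 40.0
```

Run:
```python
from h import *
s=robot.read_state();print(s["tool_pos"].round(4),s["opening"],s["gripper_force"],s["force"].round(1))
go((.579,-.278,.275),180.5);go((.579,-.278,.080),180.5)
```

```text
[0.5181 0.2786 0.2743] 0.009679617070854749 39.97117817401886 [ 0.4 -0.9 -4.6]
shift [-8.050e-02 -5.542e-01  3.000e-04] turn [-0.0016  0.0007 -0.0439] t 37.12
shift [-0.0803 -0.5538  0.1953] turn [-0.0016  0.0007 -0.0439] t 37.12
```

move_arm(
  deltas=[-0.005,-0.062,0,0,0,0,0,-0.01,-0.124,0,0,0,0,0,-0.02,-0.186,0,0,0,0,0,-0.03,-0.248,0,0,0,0,0,-0.04,-0.31,0,0,0,-0.02,0,-0.05,-0.372,0,0,0,-0.044,0,-0.06,-0.434,0,0,0,-0.044,0,-0.07,-0.496,0,0,0,-0.044,0,-0.078,-0.554,0,0,0,-0.044,0,-0.078,-0.554,0.06,0,0,-0.044,0,-0.078,-0.554,0.12,0,0,-0.044,0,-0.078,-0.554,0.18,0,0,-0.044,0],
)

```text
t: 38.62
tool_pos: [0.576, -0.2765, 0.092]
orientation: [0.013, -3.141, -0.004]
force: [0.9, -0.1, -3.6]
opening: 0.0099
gripper_force: 40.0
```

move_arm(
  deltas=[0,0,0,0,0,0,0,0,0,0,0,0,0,0,0,0,0,0,0,0,0],
)

```text
t: 39.0
tool_pos: [0.5794, -0.2778, 0.0998]
orientation: [-0.014, 3.135, -0.002]
force: [0.6, -0.8, -3.6]
opening: 0.0094
gripper_force: 40.0
```

Run:
```python
from h import *
s=robot.read_state();print(s["tool_pos"].round(4),s["orientation"].round(3),s["force"].round(1))
go((.5815,-.278,.0675),180.5)
```

```text
[ 0.5794 -0.2778  0.0998] [-1.400e-02  3.135e+00 -2.000e-03] [ 0.6 -0.8 -3.6]
shift [-0.0018 -0.0002  0.0323] turn [-0.0015  0.0068  0.0004] t 39.0
```

move_arm(
  deltas=[-0.001,0,0.012,0,0.004,0,0,-0.001,0,0.022,0,0.004,0,0,-0.001,0,0.029,0,0.004,0,0,-0.001,0,0.0325,0,0.004,0,0,-0.001,0,0.0325,0,0.004,0,0,-0.001,0,0.0325,0,0.004,0,0],
)

```text
t: 39.75
tool_pos: [0.579, -0.277, 0.0676]
orientation: [0.014, -3.141, -0.001]
force: [-12.5, 8.3, 20.9]
opening: 0.0099
gripper_force: 40.0
```

move_arm(
  deltas=[-0.002,0,0,0,0,0,0,-0.004,0,0,0,0,0,0,-0.005,0,0,0,0,0,0,-0.005,0,0,0,0,0,0],
)

```text
t: 40.25
tool_pos: [0.5834, -0.2781, 0.0677]
orientation: [0.014, -3.14, 0.002]
force: [-15.8, 3.4, 21.3]
opening: 0.0097
gripper_force: 40.0
```

move_arm(
  deltas=[0,0.002,0,0,0,0,0,0,0.003,0,0,0,0,0,0,0.003,0,0,0,0,0],
)

```text
t: 40.62
tool_pos: [0.5843, -0.2773, 0.0677]
orientation: [-0.013, 3.141, -0.008]
force: [-10.0, -5.8, 13.4]
opening: 0.0098
gripper_force: 40.0
```

move_arm(
  deltas=[0,0,-0.0007,0,0,0,0,-0.001,0.0015,-0.0007,0,0,0,0,-0.001,0.003,-0.0007,0,0,0,0,-0.001,0.003,-0.0007,0,0,0,0],
)

```text
t: 41.12
tool_pos: [0.5865, -0.2737, 0.0677]
orientation: [-0.013, 3.138, -0.007]
force: [-1.3, -5.8, 6.3]
opening: 0.0094
gripper_force: 40.0
```

move_arm(
  deltas=[-0.001,0.001,0,0,0,0,0,-0.001,0.0015,0,0,0,0,0,-0.001,0.0015,0,0,0,0,0],
)

```text
t: 41.5
tool_pos: [0.5868, -0.2734, 0.0678]
orientation: [-0.013, 3.139, -0.01]
force: [-5.3, -11.6, 6.4]
opening: 0.0099
gripper_force: 40.0
```

move_arm(
  deltas=[-0.001,0,0,0,0,0,0,-0.0015,0.0005,0,0,0,0,0,-0.0015,0.0005,0,0,0,0,0],
)

```text
t: 41.88
tool_pos: [0.5871, -0.2734, 0.0679]
orientation: [0.012, -3.141, 0.01]
force: [-11.1, -11.8, 10.6]
opening: 0.0092
gripper_force: 40.0
```

move_arm(
  deltas=[0,0,0,0,0,0,0.25,0,0,0,0,0,0,0.3,0,0,-0.04,0,0,0,0.3,0.02,0,-0.1,0,0,0,0.3,0.05,0,-0.15,0,0,0,0.3,0.09,0.03,-0.23,0,0,0,0.3,0.09,0.03,-0.23,0,0,0,0.3,0.09,0.03,-0.23,0,0,0,0.3],
)

```text
t: 42.88
tool_pos: [0.4985, -0.2399, 0.299]
orientation: [-0.015, 3.136, -0.005]
force: [-0.9, -0.0, -1.2]
opening: 0.0277
gripper_force: 0.0
```

```bash
python3 look.py w10.png
python3 - <<'E'
from h import *
c=(np.load("P7.npy") if 0 else None)
im,d,K,T=shot("wrist"); P=cloud(d,K,T).reshape(-1,3); P=P[~np.isnan(P[:,0])]
k=(P[:,2]>.045)&(P[:,2]<.051)&(P[:,0]>.54)&(P[:,0]<.64)&(P[:,1]>-.34)&(P[:,1]<-.1);Q=P[k]
for y in np.arange(-.295,-.125,.008):
    q=Q[abs(Q[:,1]-y)<.004]; print(round(y,3),len(q),np.percentile(q[:,0],[1,99]).round(4) if len(q)>5 else "",end=" | ")
E
```

```text
[ 0.4981 -0.2399  0.2965] [ 0.4 -0.1 -0.1] 42.925
fins
blob 159 mean [ 0.5832 -0.2707] rect [ 588.1 -269.9] [33.4  9.1] 14.4 yaw 6.9 z [0.0668 0.0775 0.0802]
blob 406 mean [ 0.5867 -0.2257] rect [ 588.4 -225.6] [33.9  9.7] 0.5 yaw 0.6 z [0.0706 0.0792 0.0808]
blob 111 mean [ 0.5735 -0.1781] rect [ 574.8 -178. ] [9.8 6.6] 85.8 yaw 86.6 z [0.0664 0.0769 0.0803]
tops
blob 6847 mean [ 0.5823 -0.2061] rect [ 589.2 -210.5] [ 61.  174.7] 0.5 yaw 88.7 z [0.0459 0.0477 0.0492]
-0.295 157 [0.5597 0.5845] | -0.287 177 [0.5596 0.5822] | -0.279 138 [0.5599 0.5805] | -0.271 208 [0.5596 0.6176] | -0.263 429 [0.5599 0.618 ] | -0.255 436 [0.5599 0.6178] | -0.247 412 [0.5602 0.6188] | -0.239 445 [0.56   0.6189] | -0.231 317 [0.5597 0.6188] | -0.223 128 [0.5591 0.5812] | -0.215 440 [0.5596 0.6188] | -0.207 373 [0.5594 0.6189] | -0.199 176 [0.5594 0.5816] | -0.191 167 [0.5592 0.5813] | -0.183 166 [0.5591 0.583 ] | -0.175 115 [0.5591 0.5745] | -0.167 227 [0.559  0.5941] | -0.159 340 [0.5591 0.6068] | -0.151 419 [0.5593 0.6164] | -0.143 432 [0.5593 0.6168] | -0.135 432 [0.5591 0.6166] | -0.127 374 [0.5589 0.6167] |
```

View pics/w10.png

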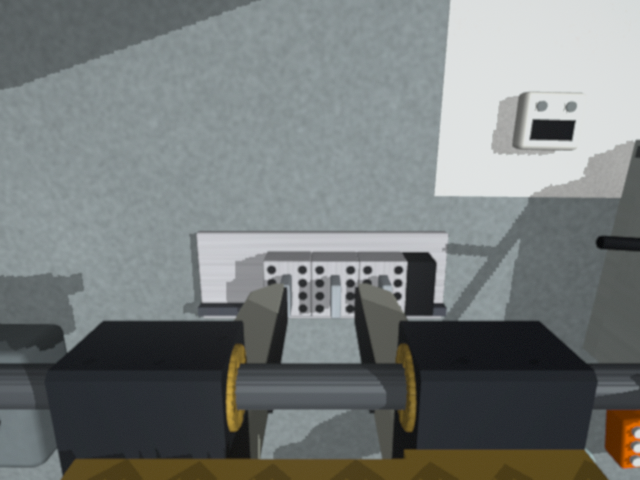

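All three blocks stand in one closed row: 174.7 mm over blocks and end block against 174 nominal, with faces in line. In the image they run from (265,285) to (408,285) against the end block at (420,285). Now I'll fold the stay.

Run:
```python
from h import *
go((.5205,.008,.22),87)
```

```text
shift [-0.0251  0.2475  0.0748] turn [ 1.0000e-04 -1.0000e-04  1.6326e+00] t 42.98
```

move_arm(
  deltas=[-0.01,0.05,0,0,0,0.15,0.3,-0.02,0.1,0,0,0,0.33,0.3,-0.025,0.15,0,0,0,0.51,0.3,-0.025,0.2,0,0,0,0.69,0.3,-0.025,0.2475,0,0,0,0.87,0.3,-0.025,0.2475,0,0,0,1.05,0.3,-0.025,0.2475,0,0,0,1.23,0.3,-0.025,0.2475,0,0,0,1.41,0.3,-0.025,0.2475,0.02,0,0,1.59,0.3,-0.025,0.2475,0.05,0,0,1.633,0.3,-0.025,0.2475,0.075,0,0,1.633,0.3,-0.025,0.2475,0.075,0,0,1.633,0.3],
)

```text
t: 44.48
tool_pos: [0.5181, 0.0079, 0.2158]
orientation: [-2.275, -2.157, 0.009]
force: [0.4, 0.3, 0.4]
opening: 0.0279
gripper_force: 0.0
```

move_arm(
  deltas=[0,0,0,0,0,0,0.3,0,0,0,0,0,0,0.3],
)

```text
t: 44.72
tool_pos: [0.521, 0.0076, 0.2216]
orientation: [2.279, 2.161, 0.002]
force: [-0.7, -1.0, -0.1]
opening: 0.0283
gripper_force: 0.0
```

Run:
```python
from h import *
s=robot.read_state();print(s["tool_pos"].round(4))
im,d,K,T=shot("wrist"); P=cloud(d,K,T).reshape(-1,3); P=P[~np.isnan(P[:,0])]
for a in(0,.02,.04):
    k=(abs(P[:,1]-a)<.005)&(P[:,0]>.49)&(P[:,0]<.58)&(P[:,2]>.06)&(P[:,2]<.15); Q=P[k]
    if len(Q)>4: print(a,len(Q),np.percentile(Q,[5,95],axis=0).round(4).tolist())
go((.5208,.008,.1005),87)
```

```text
[0.521  0.0076 0.2216]
0 268 [[0.5149, -0.0045, 0.1096], [0.5255, 0.0045, 0.1145]]
0.02 275 [[0.5161, 0.0156, 0.11], [0.5265, 0.0245, 0.1145]]
0.04 305 [[0.5173, 0.0354, 0.1095], [0.5281, 0.0445, 0.1144]]
shift [ 0.0004 -0.0004  0.1211] turn [ 0.0018  0.0002 -0.0009] t 44.77
```

move_arm(
  deltas=[0,0,0.05,0,0,0,0.3,0,0,0.1,0,0,0,0.3,0,0,0.121,0,0,0,0.3,0,0,0.121,0,0,0,0.3,0,0,0.121,0,0,0,0.3,0,0,0.121,0,0,0,0,0,0,0.121,0,0,0,0,0,0,0.121,0,0,0,0],
  squeeze=30,
)

```text
t: 45.78
tool_pos: [0.5209, 0.0076, 0.1004]
orientation: [2.279, 2.161, 0.001]
force: [0.0, -0.5, 2.9]
opening: 0.011
gripper_force: 30.0
```

move_arm(
  deltas=[0,0.004,0.007,0,0,0,0,0,0.0073,0.0154,0,0,0,0,0,0.0093,0.0242,0,0,0,0,0,0.01,0.0331,0,0,0,0,0,0.01,0.0365,0,0,0,0,0,0.01,0.0365,0,0,0,0],
)

```text
t: 46.52
tool_pos: [0.5307, 0.0071, 0.0634]
orientation: [2.279, 2.161, 0.001]
force: [-2.0, -0.4, 9.3]
opening: 0.011
gripper_force: 30.0
```

move_arm(
  deltas=[0,0,0,0,0,0,0.3,0,0,0,0,0,0,0.3,0,0,-0.04,0,0,0,0.3,0,0,-0.1,0,0,0,0.3,-0.04,0,-0.155,0,0,0,0.3,-0.04,0,-0.155,0,0,0,0.3,-0.04,0,-0.155,0,0,0,0.3],
)

```text
t: 47.4
tool_pos: [0.528, -0.0329, 0.2175]
orientation: [-2.281, -2.16, 0.0]
force: [0.4, 0.4, -0.7]
opening: 0.0275
gripper_force: 0.0
```

Run:
```python
from h import *
s=robot.read_state();print(s["tool_pos"].round(4))
im,d,K,T=shot("wrist"); P=cloud(d,K,T).reshape(-1,3); P=P[~np.isnan(P[:,0])]
for a in(0,.02,.04):
    k=(abs(P[:,1]-a)<.005)&(P[:,0]>.49)&(P[:,0]<.58)&(P[:,2]>.06)&(P[:,2]<.15); Q=P[k]
    if len(Q)>4: print(a,len(Q),np.percentile(Q,[5,95],axis=0).round(4).tolist())
go((.45,0,.41),87); go((.689,.198,.41),87)
```

```text
[ 0.528  -0.0329  0.2175]
0 247 [[0.5248, -0.0045, 0.0766], [0.5355, 0.0045, 0.0815]]
0.02 255 [[0.5261, 0.0155, 0.0766], [0.5365, 0.0246, 0.0814]]
0.04 281 [[0.5273, 0.0355, 0.0764], [0.5379, 0.0445, 0.0815]]
shift [ 0.0283 -0.0794 -0.1936] turn [-0.0023 -0.0004 -0.0013] t 47.45
shift [ 0.2389  0.1486 -0.194 ] turn [-0.0023 -0.0004 -0.0013] t 47.45
```

move_arm(
  deltas=[0,0,-0.06,0,0,0,0.3,0,0,-0.12,0,0,0,0.3,0,0,-0.18,0,0,0,0.3,0.03,0.02,-0.2,0,0,0,0.3,0.08,0.05,-0.2,0,0,0,0.3,0.13,0.08,-0.2,0,0,0,0.3,0.18,0.11,-0.2,0,0,0,0.3,0.2,0.11,-0.2,0,0,0,0.3,0.2,0.11,-0.2,0,0,0,0.3],
)

```text
t: 48.58
tool_pos: [0.6481, 0.1629, 0.4153]
orientation: [-2.275, -2.163, 0.005]
force: [-0.4, -0.7, 0.6]
opening: 0.0282
gripper_force: 0.0
```

move_arm(
  deltas=[0,0,0,0,0,0,0.3,0,0,0,0,0,0,0.3],
)

```text
t: 48.82
tool_pos: [0.6484, 0.1596, 0.419]
orientation: [2.281, 2.159, 0.001]
force: [-0.2, -1.3, -0.3]
opening: 0.0278
gripper_force: 0.0
```

Run:
```python
from h import *
s=robot.read_state();print(s["tool_pos"].round(4))
for n in("wrist","scene","top"):
    im,d,K,T=shot(n,n+"11.png"); P=cloud(d,K,T).reshape(-1,3); P=P[~np.isnan(P[:,0])]
    k=(P[:,2]>.31)&(P[:,2]<.36)&(P[:,0]>.62)&(P[:,0]<.72)&(P[:,1]>.14)&(P[:,1]<.26); Q=P[k]
    if len(Q)>4: print(n,len(Q),np.percentile(Q,[5,50,95],axis=0).round(4).tolist())
go((.684,.198,.41),87); go((.684,.198,.327),87)
```

```text
[0.6484 0.1596 0.419 ]
wrist 4355 [[0.6776, 0.1486, 0.3358], [0.6835, 0.2023, 0.3399], [0.6899, 0.2477, 0.3416]]
scene 598 [[0.6805, 0.1455, 0.3156], [0.6871, 0.2006, 0.3381], [0.6919, 0.2495, 0.3413]]
shift [0.0398 0.0333 0.0088] turn [ 0.0012 -0.     -0.0023] t 48.98
shift [0.0398 0.0332 0.0918] turn [ 0.0012 -0.     -0.0023] t 48.98
```

move_arm(
  deltas=[0.04,0.033,0.005,0,0,0,0.3,0.04,0.033,0.009,0,0,0,0.3,0.04,0.033,0.03,0,0,0,0.3,0.04,0.033,0.06,0,0,0,0.3,0.04,0.033,0.092,0,0,0,0.3,0.04,0.033,0.092,0,0,0,0.3,0.04,0.033,0.092,0,0,0,0,0.04,0.033,0.092,0,0,0,0,0.04,0.033,0.092,0,0,0,0],
  squeeze=15,
)

```text
t: 50.1
tool_pos: [0.6844, 0.1993, 0.3287]
orientation: [2.278, 2.16, 0.005]
force: [-1.0, -0.8, 6.2]
opening: 0.0117
gripper_force: 15.0
```

Run:
```python
from h import *
s=robot.read_state();R0=Ro.from_rotvec(s["orientation"]);p0=s["tool_pos"];print(p0,s["opening"],s["force"].round(1))
B=lambda th:bw((.1-.233*np.cos(th),0,.103+.233*np.sin(th)))
h=bw((.1,0,.103)); g=p0+[0,0,.008]; t0=np.pi-np.arctan2(g[2]-h[2],g[0]-h[0]); print(t0)
for th in list(np.arange(1.5,-.01,-.15))+[-.015]: print(round(th,2),R0.inv().apply(B(th)-B(t0)).round(3).tolist())
```

```text
[0.68436412 0.19926006 0.32869246] 0.011676013866510366 [-1.  -0.8  6.2]
1.6519405925297532
1.5 [-0.0, -0.035, -0.0]
1.35 [-0.0, -0.07, 0.005]
1.2 [-0.0, -0.103, 0.015]
1.05 [-0.0, -0.135, 0.03]
0.9 [-0.0, -0.164, 0.049]
0.75 [-0.0, -0.19, 0.073]
0.6 [-0.0, -0.212, 0.1]
0.45 [-0.0, -0.229, 0.13]
0.3 [-0.0, -0.242, 0.163]
0.15 [-0.0, -0.25, 0.197]
0.0 [-0.0, -0.253, 0.231]
-0.01 [-0.0, -0.253, 0.235]
```

move_arm(
  deltas=[0,-0.035,0,0,0,0,0,0,-0.07,0.005,0,0,0,0,0,-0.103,0.015,0,0,0,0,0,-0.135,0.03,0,0,0,0,0,-0.164,0.049,0,0,0,0,0,-0.19,0.073,0,0,0,0,0,-0.212,0.1,0,0,0,0,0,-0.229,0.13,0,0,0,0,0,-0.242,0.163,0,0,0,0,0,-0.25,0.197,0,0,0,0,0,-0.253,0.22,0,0,0,0,0,-0.253,0.232,0,0,0,0],
)

```text
t: 51.6
tool_pos: [0.4334, 0.2133, 0.0956]
orientation: [2.278, 2.16, 0.007]
force: [-6.8, -1.1, 27.3]
opening: 0.0114
gripper_force: 15.0
```

move_arm(
  deltas=[0,0,0.001,0,0,0,0,0,0,0.002,0,0,0,0],
)

```text
t: 51.85
tool_pos: [0.4334, 0.2134, 0.0948]
orientation: [2.278, 2.16, 0.007]
force: [-2.7, -1.5, 15.8]
opening: 0.0114
gripper_force: 15.0
```

Shut, with the flap on its stop. I'll release, lift away, and check everything.

move_arm(
  deltas=[0,0,0,0,0,0,0.3,0,0,0,0,0,0,0.3,0,0,-0.04,0,0,0,0.3,0,0,-0.1,0,0,0,0.3,0,-0.02,-0.16,0,0,0,0.3,0,-0.05,-0.2,0,0,0,0.3,0,-0.05,-0.2,0,0,0,0.3],
)

```text
t: 52.72
tool_pos: [0.3818, 0.2164, 0.2966]
orientation: [2.277, 2.161, 0.012]
force: [0.1, -0.3, 0.6]
opening: 0.0277
gripper_force: 0.0
```

Run:
```python
from h import *
s=robot.read_state();print(s["tool_pos"].round(4),s["t"],s["force"].round(1))
for n in("scene","top"):
    im,d,K,T=shot(n,n+"12.png"); P=cloud(d,K,T); np.save(n+"12",P)
    print(n);blocks(P,(.54,.64,-.34,-.09),(.041,.060)); blocks(P,(.54,.617,-.34,-.12),(.066,.09))
    Q=P.reshape(-1,3);k=(Q[:,0]>.40)&(Q[:,0]<.45)&(Q[:,1]>.16)&(Q[:,1]<.25)&(Q[:,2]>.08);print("bar",k.sum(),np.median(Q[k],axis=0) if k.any() else "")
    for l in("jar","timer","beaker","bottle","tube_rack","tip_box","pipette"):
        for r in robot.recognise(n,l)[:1]:print(l,np.round(r["uv"]),end=" ")
```

```text
[0.3818 0.2164 0.2966] 52.725 [ 0.1 -0.3  0.6]
scene
blob 1093 mean [ 0.5956 -0.1987] rect [ 590.6 -210.2] [ 62.8 177.2] 0.7 yaw -86.2 z [0.0433 0.0471 0.0558]
blob 85 mean [ 0.5925 -0.2723] rect [ 591.4 -273.2] [13.1 34.7] 89.3 yaw -1.9 z [0.0677 0.0762 0.0806]
blob 87 mean [ 0.5922 -0.2239] rect [ 590.7 -225.3] [37.  12.4] 1.1 yaw 2.8 z [0.0669 0.0771 0.0808]
blob 92 mean [ 0.5914 -0.1763] rect [ 590.8 -177.2] [13.5 35. ] 84.3 yaw -1.4 z [0.067  0.0756 0.0808]
bar 6683 [0.41709351 0.22093691 0.55465127]
jar [261. 308.] timer [336. 240.] beaker [236. 327.] bottle [187. 289.] tube_rack [294. 383.] tip_box [522. 377.] pipette [469. 271.] top
blob 1497 mean [ 0.5851 -0.2048] rect [ 586.  -209.6] [ 60.8 174.6] 0.3 yaw -90.0 z [0.0455 0.0493 0.053 ]
blob 80 mean [ 0.5853 -0.2233] rect [ 586.  -224.5] [10.9 33.7] 88.5 yaw 0.7 z [0.0688 0.0805 0.0839]
blob 86 mean [ 0.5857 -0.2712] rect [ 585.8 -272.5] [33.2 11.6] 0.5 yaw -0.5 z [0.0674 0.0801 0.0838]
bar 4392 [0.41961664 0.19062411 0.68849025]
jar [334. 173.] timer [340. 285.] beaker [327. 137.] bottle [384. 134.] tube_rack [264. 143.] tip_box [384. 136.] pipette [446. 211.]
```

View pics/scene12.png

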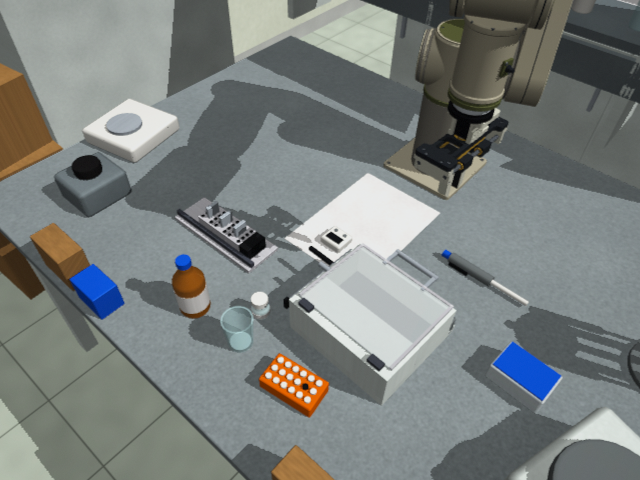

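The row at (225,225) is closed, the bath at (370,310) is shut and empty, the stay is folded and the bystanders have not moved. I'm handing the job in.

```bash
python3 -c "
from plant import robot
print(robot.close_job())"
```

```text
the job is handed in; nothing more can be done
None
```

The job is handed in after about 53 s on the robot's clock: all three blocks stand in one closed row against the end block and back rail, the stay is folded, the flap is shut and nothing else on the bench moved; no verdict was returned.

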